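# Load a camshaft into the run-out fixture and set the indicator on it

### The arm

A 6-joint arm with a two-finger parallel gripper is mounted at the origin on the work surface. World frame = base frame: x ahead of the robot, y to its left, z up, the work surface at z = 0. Lengths are in m, angles in rad, forces in N, time in s.
With the tool pointing down it reaches from about 0.3 to 0.875 m from the base axis. Payload 6.4 kg.
Tool frame: the origin (TCP) lies at the centre of the arm's flange, where the gripper is bolted on; the fingertips stand 173 mm ahead of it and the grasp point (between the pads) lies 155 mm ahead of it; z points along the fingers, x is the direction in which the jaws open and shut, and the axes are right-handed (so a half turn about z gives the same grasp; the last joint's range is limited). The gripper opens to 85 mm and grips with 20 to 120 N. Pads are 22 mm wide; open, the fingers measure 114 mm over their backs; the gripper's body (76 mm by 85 mm) begins 54 mm behind the grasp point. The pads swing forward as they close: fully open they stand 13 mm farther back than shut.
Start: joints at [1.03, 0.181, 1.607, -0, 1.354, -0.206], TCP at [0.189, 0.543, 0.405] pointing down, gripper open.
Joint ranges: [-2.99, 2.99], [-0.89, 2.07], [0.3, 2.58], [-1.14, 4.28], [0, 2.63], [-3.12, 3.12]. Speed limits (rad/s): [2.57, 2.57, 3.01, 3.14, 3.14, 3.14].

### API

Orientations are given as a unit quaternion [w, x, y, z].
In Python, from bench import ctrl gives the robot as it stands. The module is installed in compiled form; this text tells all that it offers.
- The arm moves only by the tool move_arm, never from a script. Its argument "moves" is a list of rows, each an object of numbers: "gripper": the opening in per cent of the stroke, from 0 (shut) to 100 (fully open); "x", "y", "z": the shift along the tool's x, y, z in cm; "roll": the turn about the tool's z in degrees. In form: [{"gripper": .., "x": .., "y": .., "z": .., "roll": ..}, ...]. A call has 1 to 5 rows; each row shifts and turns the commanded pose from where the row before left it, along the tool's axes as they then stand; what a row does not reach is not made up. A row lasts 1/8 s, in which the tool goes at most 62.5 mm and 10.7 degrees, less where a joint would pass 70% of its speed; a pose out of reach is approached as far as the arm can. A call is refused whole if a number of a shift passes 6.25 or a number of a turn 10.7, either way. A call with a gripper value outside its range is refused whole. The fingers move at their own pace and stop on an object; the grip force is fixed at half the most. Time passes only in rows, so rows that do not move let the fingers close. It gives the time, the measured TCP pose, the force and the opening at its end, in the units of the state.
- ctrl.get_obs(): the state, without advancing time (a new reading comes with each control period).
- ctrl.camera(name): name is "side" or "top" or "wrist"; returns a dict with "img" (480x640x3 uint8, red, green, blue), "fx", "fy", "cx", "cy" (pixels), "world_from_camera" (4x4, takes a point from camera to world coordinates); the wrist camera has in their place "tool_from_camera" (4x4, takes a point from camera to tool coordinates, whose origin is the TCP and whose axes are the tool frame's). Camera axes: x right, y up, looking along -z (the intrinsics and any distortion apply to the point x, -y, -z); pixel columns grow to the right and rows downward; lengths in m; the calibration is good to about 2 mm. A picture is of the moment at which its call begins: read the wrist's pose just before it. There is no depth.
- ctrl.hand_in(): hands the job in, once; it reports no verdict.
The state is a dict: "time_s": time; "q": joint angles; "dq": joint speeds; "joint_efforts": joint torques, N m; "eef_pos": TCP position; "eef_rot": TCP orientation; "wrist_force": force on the tool from outside, world axes, zero at the start; "torque": the same for the moment, N m; "opening": opening from 0.0 (shut) to 1.0 (fully open).
Only numpy, scipy, OpenCV 4.12 (cv2) and the standard library are available. Lean on these libraries where they do the work, as an engineer would, in place of code of your own. Each camera call takes 0.05 s, during which the arm holds its last target. There are 200 camera calls.

### The job

Take the bright camshaft from the tray and press it squarely into the two spring cradles of the sloping run-out fixture, nose towards the dial indicator, until the springs snap round both journals and it sits fully home. Then swing the indicator's arm all the way down so that its stylus bears on the camshaft's nose. Leave the black camshaft and everything else on the bench where it is.

Things in the scene. Friction and masses are not known exactly. Their poses are not given: they have to be found in the camera images.
- bright_cam: bright bare-steel camshaft, 210 mm long, 0.3 to 0.6 kg. Origin on its axis, mid-length of the plain 18 mm diameter section (y -28 to 28 mm: grip here); y axis along the shaft to the nose, roll of no account. Lobes at |y| 31 to 56 mm, within 12 mm of the axis; journals at |y| 60 to 84 mm, 26 mm diameter; small gear behind. Lies level in either place of the tray, axis 42 mm above the table.
- nose (a point): on the bright camshaft's axis, the middle of its plain nose: 18 mm diameter, y 84 to 112 mm of the camshaft.
- dark_cam: black camshaft of exactly the same shape, in the tray's other place. Not wanted: leave it there.
- tray: blue tray, fixed, 200 x 200 mm, 8 mm thick, with white V saddles that carry the journals of two camshafts, side by side 110 mm apart (at x = -55 and +55 mm of the tray), both lying along the tray's y with the nose at +y. Origin under its centre.
- deck: green sloping deck of the grey run-out fixture, fixed, 110 mm (x) by 330 mm (y, -140 to 190). Origin on its upper face. z is the face's normal, leaning 30 degrees from vertical towards the robot; x points up the slope; y is level, towards the indicator's post. Two cradles at y = -72 and 72 mm, each a brass V and two spring fingers 14 mm wide along y; the deck is bare for y -58 to 58 mm.
- home (a point): where the camshaft's origin is when it is fully home: deck (0, 0, 30 mm), camshaft y along deck y (nose at the indicator). Axes as the deck's. Pushed in along -z, the journals meet the spring lips 16 to 20 mm above home; the springs take about 10 to 20 N in all for both cradles, then snap round the journals and hold.
- cradle_mouth (a point): middle of the mouth of the cradle at y = 72 mm, at the top of the flared springs, deck (0, 72, 50 mm); the other is the same at y = -72 mm. The mouth is about 38 mm wide across the slope (deck x); the round lips below it, 39 mm over the face, stand 20 mm apart and spread to 26 mm to let a journal pass.
- indicator (a joint): dial indicator's swing arm, rad: 0 standing along the deck's z; grows as it swings down towards deck -y over the nose; stop at 1.571 (parallel to the deck, fully down); goes back to -0.35. Stiff hinge, stays where left, 1 to 2 N at the knob. Bar 10 mm square; a dial 40 mm across, 13 mm thick sits on it 48 mm from the hinge, on its outer side (upper side when down).
- indicator_hinge (a point): the arm's hinge, deck (0, 150, 56 mm), axis along the deck's x, between two posts 62 mm high.
- indicator_knob (a point): centre of the red ball knob, 16 mm diameter, at the end of the indicator arm, 105 mm from the hinge. Standing up it is at deck (0, 150, 161 mm), fully down at deck (0, 45, 56 mm).
- plunger (a joint): the indicator's spring-loaded stylus, m: 0 fully out, up to 0.008 pushed in; it sits 48 mm from the hinge on the arm's under side. Reads about 0.0035 when the arm is fully down on a camshaft that is home, 0 with nothing under it. Very soft spring (below 1 N).
- piston: aluminium piston standing crown up, 86 mm diameter, 60 mm tall; origin under its centre. Bystander.
- conrod: dark steel connecting rod lying flat, about 185 mm long, 22 mm thick; origin under the centre of the big end (66 mm across), small end along its +x. Bystander.
- oil_bottle: squat yellow oil jar with a black cap, 60 mm diameter, 90 mm tall; origin under its centre. Bystander.
- wrench: steel wrench lying flat, 160 mm long, along its x axis. Bystander.
- bearing_box: black carton with a yellow band, 100 x 200 x 45 mm (x, y, z); origin under its centre. Bystander.
- wrist_pin: hollow steel piston pin standing on end, 22 mm diameter, 62 mm tall; origin under its centre. Bystander.
- light_bar (a point): middle of the fixture's fixed light bar, which hangs level over the cradles at deck (135, -25, 200 mm): 26 mm wide, 14 mm thick, deck y -120 to 70 mm, on a bent round post 14 mm thick at deck y = -130 mm behind the deck. It is in the way of a hand held upright over the cradles; a hand square to the deck has 120 mm free up the slope from the camshaft's axis.
There are look-alikes about, which are no part of the job. There is more than one size of the bright_cam; the job needs the smaller.

How it is judged:
On the way:
1. the bright camshaft is snapped home in both cradles while the indicator arm is still up (y of nose in the frame of deck above 0.08 m and z of bright_cam in the frame of deck between 0.027 and 0.033 m and x of bright_cam in the frame of deck between -0.003 and 0.003 m and y of bright_cam in the frame of deck between -0.008 and 0.008 m and angle between the y axis of bright_cam and the y axis of deck, either way round below 0.04 rad and value of joint indicator below 0.8 rad), for 0.2 s.
At the end, for the whole second after the job is handed in: Bright camshaft at rest, home in both cradles, nose to the indicator (centre within 3 mm across and in depth, 8 mm along the shaft, axis within 0.04 rad); indicator arm down past 1.5 rad, its stylus pushed in over 1 mm by the nose; black camshaft within 20 mm of its start (y of nose in the frame of deck above 0.08 m and z of bright_cam in the frame of deck between 0.027 and 0.033 m and x of bright_cam in the frame of deck between -0.003 and 0.003 m and y of bright_cam in the frame of deck between -0.008 and 0.008 m and angle between the y axis of bright_cam and the y axis of deck, either way round below 0.04 rad and value of joint indicator above 1.5 rad and value of joint plunger above 0.001 m and linear speed of bright_cam below 0.02 m/s and not (distance of dark_cam from where it was at the start of the episode above 0.02 m)); the robot touches nothing.
It fails at once if the black camshaft is moved more than 40 mm (distance of dark_cam from where it was at the start of the episode above 0.04 m).
It fails at once if a bystander (piston, connecting rod, oil jar, wrench, bearing box, piston pin) is moved more than 30 mm (distance of any of piston, conrod, oil_bottle, wrench, bearing_box, wrist_pin from where it was at the start of the episode above 0.03 m).
It also fails if it takes over 61 s, if anything falls off the work surface, if the arm or the gripper's body presses on something with over 40 N, if the wrist force passes 120 N, or if a joint passes its speed limit or range.

## Working session

There is one attempt and no reset: what is moved stays moved. The work goes in short steps, Python scripts to look and compute and a tool call to move; the robot and the scene stay as the last step left them, time stands still between calls to the robot, and variables do not carry over. Pictures are saved under pics/ and viewed, about 8 in all and at most 12, crops included, and the job is handed in when it is done.

Besides the shell and the picture viewer there is one more tool, called as name(argument=value, ...) on one line, values as JSON. move_arm: Moves the arm, as the interface text tells. Its arguments: {"type":"object","properties":{"moves":{"type":"array","items":{"type":"object","properties":{"gripper":{"type":"number"},"x":{"type":"number"},"y":{"type":"number"},"z":{"type":"number"},"roll":{"type":"number"}}}}},"required":["moves"]}

```bash
mkdir -p pics; python3 - <<'E'
from bench import ctrl
import cv2,numpy as np
o=ctrl.get_obs();print({k:np.round(v,3).tolist() for k,v in o.items()})
for n in("side","top"):
    c=ctrl.camera(n);cv2.imwrite(f"pics/{n}0.png",c["img"][:,:,::-1])
    print(n,c["fx"],c["fy"],c["cx"],c["cy"],[k for k in c]);print(np.round(c["world_from_camera"],4).tolist())
    np.savez(f"{n}0.npz",img=c["img"],T=c["world_from_camera"],K=[c["fx"],c["fy"],c["cx"],c["cy"]])
c=ctrl.camera("wrist");print(c["fx"],c["cx"],c["cy"],np.round(c["tool_from_camera"],4).tolist(),list(c))
cv2.imwrite("pics/w0.png",c["img"][:,:,::-1])
E
```

```text
{'time_s': 0.0, 'q': [1.03, 0.182, 1.608, -0.0, 1.354, -0.206], 'dq': [0.0, 0.0, -0.0, -0.001, -0.001, 0.0], 'joint_efforts': [0.0, -44.486, -35.134, -0.0, 0.009, -0.0], 'eef_pos': [0.189, 0.543, 0.404], 'eef_rot': [0.0, 0.815, 0.579, -0.001], 'wrist_force': [0.976, -0.444, -0.087], 'torque': [-0.085, -0.001, 0.021], 'opening': 1.004}
side 512.1938914273168 512.1938914273168 317.0471074030374 239.88118734872867 ['img', 'fx', 'fy', 'cx', 'cy', 'world_from_camera']
[[0.94, 0.1718, -0.2948, 0.1787], [-0.3411, 0.4929, -0.8005, -0.6964], [0.0078, 0.853, 0.5219, 0.7514], [0.0, 0.0, 0.0, 1.0]]
top 448.2261056847017 448.2261056847017 322.0591015742621 234.8272866963831 ['img', 'fx', 'fy', 'cx', 'cy', 'world_from_camera']
[[-0.0215, 0.9949, -0.0982, 0.4001], [-0.9997, -0.0226, -0.0098, 0.1311], [-0.012, 0.098, 0.9951, 1.2861], [0.0, 0.0, 0.0, 1.0]]
346.9001147114027 319.5060970556596 238.22653432997603 [[1.0, -0.0004, 0.0009, 0.0007], [-0.0002, -0.9656, -0.2599, -0.0652], [0.001, 0.2599, -0.9656, 0.0309], [0.0, 0.0, 0.0, 1.0]] ['img', 'fx', 'fy', 'cx', 'cy', 'tool_from_camera']
```

View pics/top0.png

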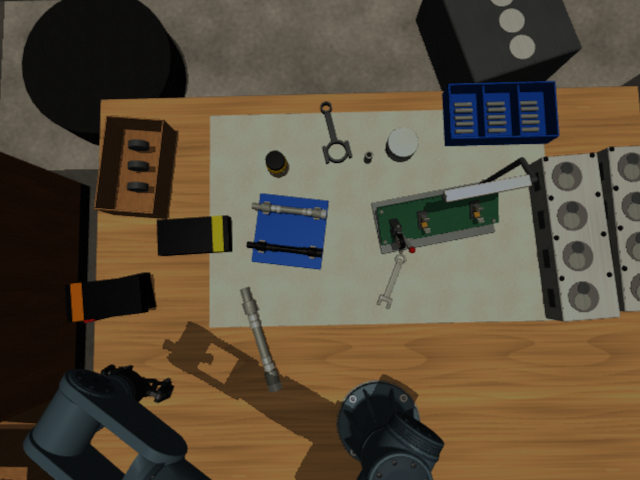

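View pics/side0.png

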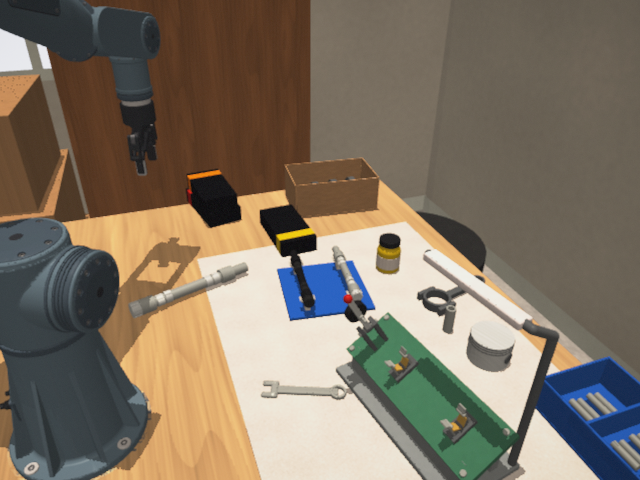

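The top view shows the tray at about (290,232), with the bright cam at (290,210) and the black cam at (285,250). The deck is at (437,218) with its indicator at the left end. The big look-alike cam is at (260,340). The side view agrees. Next I'll zoom in.

```bash
python3 - <<'E'
import cv2,numpy as np
t=cv2.imread("pics/top0.png");s=cv2.imread("pics/side0.png")
a=cv2.resize(t[185:275,240:340],None,fx=4,fy=4,interpolation=cv2.INTER_CUBIC)
b=cv2.resize(t[160:260,365:545],(400,222),interpolation=cv2.INTER_CUBIC)
c=cv2.resize(s[235:325,270:390],(400,300),interpolation=cv2.INTER_CUBIC)
d=cv2.resize(s[280:480,330:560],(345,300),interpolation=cv2.INTER_CUBIC)
out=np.zeros((600,800,3),np.uint8)
out[:300,:400]=cv2.resize(a,(400,360))[:300];out[:222,400:]=b;out[300:,:400]=c;out[300:,400:745]=d
cv2.imwrite("pics/crop1.png",out)
E
```

```text
(no output)
```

View pics/crop1.png

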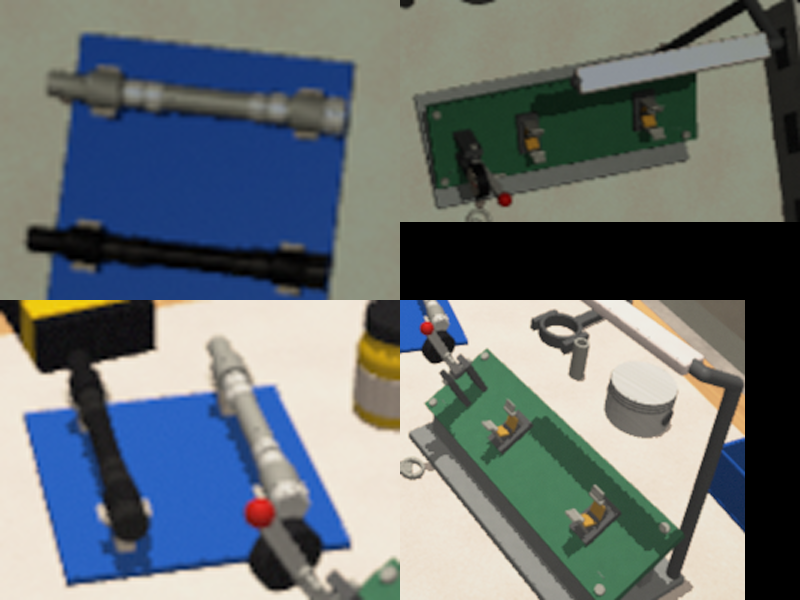

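```bash
cat >h.py <<'E'
import cv2,numpy as np
def load(n): 
    d=np.load(n); return d["img"],d["T"],d["K"]
def ray(T,K,p):
    d=np.array([(p[0]-K[2])/K[0],-(p[1]-K[3])/K[1],-1.]);d=T[:3,:3]@d;return T[:3,3],d/np.linalg.norm(d)
def tri(*rs):
    A=np.zeros((3,3));b=np.zeros(3)
    for o,d in rs:
        P=np.eye(3)-np.outer(d,d);A+=P;b+=P@o
    x=np.linalg.solve(A,b);return x,max(np.linalg.norm((np.eye(3)-np.outer(d,d))@(x-o)) for o,d in rs)
def onz(r,z): o,d=r;return o+d*(z-o[2])/d[2]
def proj(T,K,X):
    c=T[:3,:3].T@(np.asarray(X)-T[:3,3]);return np.array([K[2]-K[0]*c[0]/c[2],K[3]+K[1]*c[1]/c[2]])
def blobs(img,lo,hi,box,amin=8):
    hsv=cv2.cvtColor(img,cv2.COLOR_RGB2HSV);m=cv2.inRange(hsv,lo,hi);k=np.zeros_like(m);x0,y0,x1,y1=box;k[y0:y1,x0:x1]=255;m&=k
    n,l,s,c=cv2.connectedComponentsWithStats(m);return m,[(s[i,4],np.round(c[i],2),s[i,:4].tolist()) for i in range(1,n) if s[i,4]>=amin]
E
python3 - <<'E'
from h import *
for n,bd,bt in(("top",(365,160,545,260),(240,185,340,275)),("side",(300,240,560,480),(270,235,390,325))):
    img,T,K=load(n+"0.npz");print(n)
    print("red",blobs(img,(0,150,80),(6,255,255),bd,4)[1], blobs(img,(174,150,80),(180,255,255),bd,4)[1])
    print("brass",blobs(img,(12,120,90),(28,255,255),bd,5)[1])
    for nm,lo,hi,b in(("green",(60,80,20),(85,255,255),bd),("blue",(105,150,40),(125,255,255),bt)):
        m,_=blobs(img,lo,hi,b);m=cv2.morphologyEx(m,cv2.MORPH_OPEN,np.ones((2,2)))
        pts=cv2.findNonZero(m);h=cv2.convexHull(pts);print(nm,cv2.approxPolyDP(h,3,True)[:,0].tolist())
    print("bright",[b for b in blobs(img,(0,0,105),(180,75,255),bt,30)[1]])
E
```

```text
top
red [(np.int32(26), array([412. , 249.5]), [410, 247, 5, 6])] []
brass [(np.int32(24), array([476.71, 213.96]), [474, 212, 6, 5]), (np.int32(23), array([424.17, 224.3 ]), [422, 222, 6, 5])]
green [[498, 194], [498, 222], [382, 244], [380, 208], [437, 197]]
blue [[328, 202], [320, 269], [253, 261], [262, 195]]
bright [(np.int32(4111), array([289.77, 227.94]), [240, 185, 100, 90]), (np.int32(118), array([290.95, 209.5 ]), [271, 206, 43, 9]), (np.int32(30), array([323.03, 213.03]), [321, 209, 5, 8])]
side
red [(np.int32(52), array([347.73, 298.48]), [344, 295, 8, 8])] []
brass [(np.int32(685), array([460.95, 260.2 ]), [427, 240, 87, 63]), (np.int32(224), array([388.34, 252.45]), [377, 245, 23, 14]), (np.int32(61), array([386.77, 270.49]), [376, 267, 22, 7]), (np.int32(12), array([534.33, 322.17]), [532, 320, 6, 5]), (np.int32(210), array([535.21, 339.96]), [520, 329, 26, 24]), (np.int32(141), array([556.35, 355.82]), [551, 343, 9, 26]), (np.int32(48), array([404.35, 361.4 ]), [401, 358, 8, 10]), (np.int32(41), array([398.15, 367.39]), [395, 364, 8, 7]), (np.int32(70), array([461.46, 419.84]), [457, 415, 10, 12]), (np.int32(52), array([455.06, 426.6 ]), [451, 422, 10, 9])]
green [[519, 439], [477, 479], [460, 479], [351, 353], [355, 344], [383, 319], [392, 318]]
blue [[374, 309], [291, 320], [279, 270], [352, 262]]
bright [(np.int32(5555), array([337.12, 277.74]), [270, 235, 120, 90])]
```

```bash
python3 - <<'E'
from h import *
from scipy.optimize import least_squares as LS
V={n:load(n+"0.npz")[1:] for n in("top","side")}
R=lambda n,p:ray(*V[n],p)
# tray
top=[(328,202),(320.5,269.5),(253,261.5),(261.5,195)]
for p in top: print("traytop",onz(R("top",p),.008).round(4))
for p in[(374.5,309.5),(291,320.5),(279,270),(352,262)]: print("trayside",onz(R("side",p),.008).round(4))
for nm,a,b in(("nose",(252,206),(335,249)),("gear",(326.5,213.7),(357,293))):
    x,e=tri(R("top",a),R("side",b));print(nm,x.round(4),round(e,4),onz(R("top",a),.042).round(4),onz(R("side",b),.042).round(4))
k,e=tri(R("top",(412,249.5)),R("side",(347.7,298.5)));print("knob",k.round(4),e)
b1,e1=tri(R("top",(424.2,224.3)),R("side",(401.2,364.4)));b2,e2=tri(R("top",(476.7,214)),R("side",(458.3,423.2)));print("brass",b1,e1,b2,e2,np.linalg.norm(b1-b2))
s,c=.5,3**.5/2
def pose(v):
    cy,sy=np.cos(v[3]),np.sin(v[3]);Z=np.array([[cy,-sy,0],[sy,cy,0],[0,0,1]])
    return Z@np.array([[c,0,-s],[0,1,0],[s,0,c]]),v[:3]
obs=[("top",(412,249.5),(0,150,161)),("side",(347.7,298.5),(0,150,161)),
("top",(498.5,222.5),(-55,-140,0)),("top",(382,244.5),(-55,190,0)),("top",(380,207.5),(55,190,0)),
("side",(388,317.5),(55,190,0)),("side",(519,439),(55,-140,0)),
("side",(401.2,364.4),(0,72,0)),("side",(458.3,423.2),(0,-72,0)),("top",(424.2,224.3),(0,72,0)),("top",(476.7,214),(0,-72,0))]
def f(v):
    Rm,t=pose(v);r=[]
    for n,p,X in obs:
        X=np.array(X,float)/1000
        if X[2]==0 and abs(X[1])==.072: X[2]=v[4]
        r.append(proj(*V[n],Rm@X+t)-p)
    return np.concatenate(r)
r=LS(f,[.45,-.1,.08,0,.01],loss="soft_l1");print(r.x.round(4));print(f(r.x).reshape(-1,2).round(1).tolist())
Rm,t=pose(r.x);print("home",Rm@[0,0,.03]+t,"knob",Rm@[0,.15,.161]+t)
np.savez("deck.npz",R=Rm,t=t)
E
```

```text
traytop [0.621  0.1245 0.008 ]
traytop [0.4273 0.1503 0.008 ]
traytop [0.4542 0.3424 0.008 ]
traytop [0.646  0.3165 0.008 ]
trayside [0.6185 0.115  0.008 ]
trayside [0.4277 0.1418 0.008 ]
trayside [0.4576 0.3381 0.008 ]
trayside [0.6468 0.3103 0.008 ]
nose [0.6096 0.3391 0.0385] 0.0002 [0.6088 0.3386 0.042 ] [0.6077 0.3341 0.042 ]
gear [0.5797 0.1299 0.0542] 0.0006 [0.582  0.1297 0.042 ] [0.5862 0.1445 0.042 ]
knob [ 0.4652 -0.0717  0.217 ] 0.0004597719957579315
brass [ 0.5429405  -0.1318857   0.09433636] 0.0034212930458544714 [ 0.56741474 -0.27335354  0.09422021] 0.003457824533448071 0.14356932502303993
[ 0.5696 -0.2021  0.0718  0.1626  0.0269]
[[-2.4, 0.1], [-0.5, 1.0], [0.2, 0.2], [0.0, 0.0], [-2.5, 0.5], [1.2, -3.5], [0.8, -0.3], [-0.7, 0.2], [-1.2, 0.7], [1.0, -1.9], [1.4, -1.4]]
home [ 0.55476022 -0.20456648  0.09782712] knob [ 0.46584561 -0.0671458   0.21127644]
```

```bash
cat >p.py <<'E'
import numpy as np
from scipy.spatial.transform import Rotation as Ro
from bench import ctrl
def state():
    o=ctrl.get_obs();w,x,y,z=o["eef_rot"];R=Ro.from_quat([x,y,z,w]).as_matrix()
    print("t",round(o["time_s"],2),"p",np.round(o["eef_pos"],4),"x",R[:,0].round(3),"y",R[:,1].round(3),"z",R[:,2].round(3),"q",np.round(o["q"],3),"F",np.round(o["wrist_force"],1),"op",round(o["opening"],3))
    return np.array(o["eef_pos"]),R,o
def plan(p,R,tgt,roll=0,step=5.5):
    """rows (cm, deg) from p,R to tgt with roll about tool z"""
    d=np.asarray(tgt)-p;n=int(max(np.ceil(np.linalg.norm(d)*100/step),np.ceil(abs(roll)/10)));rr=roll/n
    for i in range(n):
        s=R.T@d*100/n;print({"x":round(s[0],2),"y":round(s[1],2),"z":round(s[2],2),"roll":round(rr,1)})
        R=R@Ro.from_euler("z",rr,degrees=True).as_matrix()
E
python3 -c "
from p import *
p,R,o=state();plan(p,R,[.5915,.222,.36],78.8)"
```

```text
t 0.15 p [0.1888 0.5429 0.404 ] x [ 0.329  0.944 -0.001] y [ 0.944 -0.329 -0.   ] z [-0.001 -0.001 -1.   ] q [ 1.03   0.181  1.608  0.     1.354 -0.206] F [ 0.2 -0.6  0.8] op 0.999
{'x': np.float64(-1.71), 'y': np.float64(4.86), 'z': np.float64(0.44), 'roll': 7.9}
{'x': np.float64(-1.02), 'y': np.float64(5.05), 'z': np.float64(0.44), 'roll': 7.9}
{'x': np.float64(-0.32), 'y': np.float64(5.14), 'z': np.float64(0.44), 'roll': 7.9}
{'x': np.float64(0.38), 'y': np.float64(5.13), 'z': np.float64(0.44), 'roll': 7.9}
{'x': np.float64(1.08), 'y': np.float64(5.03), 'z': np.float64(0.44), 'roll': 7.9}
{'x': np.float64(1.76), 'y': np.float64(4.84), 'z': np.float64(0.44), 'roll': 7.9}
{'x': np.float64(2.41), 'y': np.float64(4.55), 'z': np.float64(0.44), 'roll': 7.9}
{'x': np.float64(3.01), 'y': np.float64(4.18), 'z': np.float64(0.44), 'roll': 7.9}
{'x': np.float64(3.56), 'y': np.float64(3.72), 'z': np.float64(0.44), 'roll': 7.9}
{'x': np.float64(4.03), 'y': np.float64(3.2), 'z': np.float64(0.44), 'roll': 7.9}
```

move_arm(moves=[{"x": -1.7,"y": 4.9,"z": 0.4,"roll": 7.9},{"x": -1.0,"y": 5.0,"z": 0.4,"roll": 7.9},{"x": -0.3,"y": 5.1,"z": 0.4,"roll": 7.9},{"x": 0.4,"y": 5.1,"z": 0.4,"roll": 7.9},{"x": 1.1,"y": 5.0,"z": 0.4,"roll": 7.9}])

```text
validation failed for argument at $.mo...
```

move_arm(moves=[{"x": 1.8,"y": 4.8,"z": 0.4,"roll": 7.9},{"x": 2.4,"y": 4.5,"z": 0.4,"roll": 7.9},{"x": 3.0,"y": 4.2,"z": 0.4,"roll": 7.9},{"x": 3.6,"y": 3.7,"z": 0.4,"roll": 7.9},{"x": 4.0,"y": 3.2,"z": 0.4,"roll": 7.9}])

```text
validation failed for argument at $.mo...
```

move_arm(moves=[{"x": 0,"y": 0,"z": 0},{"x": 0,"y": 0,"z": 0}])

```text
validation failed for argument at $.mo...
```

```bash
python3 - <<'E'
from p import *
import cv2
p,R,o=state();c=ctrl.camera("wrist")
T=np.eye(4);T[:3,:3]=R;T[:3,3]=p
np.savez("w1.npz",img=c["img"],T=T@c["tool_from_camera"],K=[c["fx"],c["fy"],c["cx"],c["cy"]])
cv2.imwrite("pics/w1.png",c["img"][:,:,::-1])
E
```

```text
t 0.15 p [0.1888 0.5429 0.404 ] x [ 0.329  0.944 -0.001] y [ 0.944 -0.329 -0.   ] z [-0.001 -0.001 -1.   ] q [ 1.03   0.181  1.608  0.     1.354 -0.206] F [ 0.2 -0.6  0.8] op 0.999
```

View pics/w1.png

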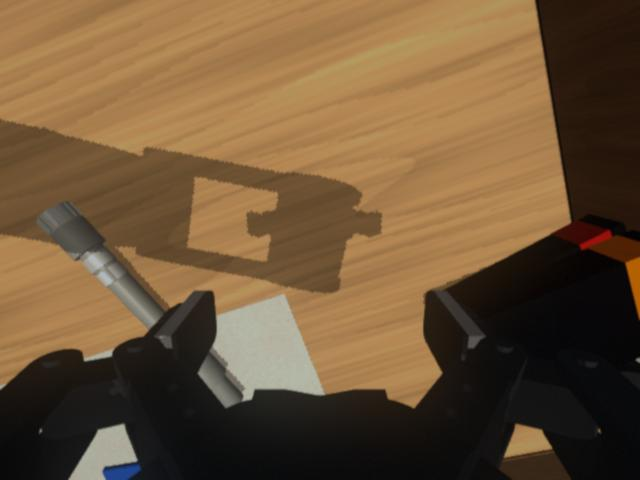

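move_arm(moves=[{"gripper": 100,"x": -1.7,"y": 4.9,"z": 0.4,"roll": 7.9},{"gripper": 100,"x": -1.0,"y": 5.0,"z": 0.4,"roll": 7.9},{"gripper": 100,"x": -0.3,"y": 5.1,"z": 0.4,"roll": 7.9},{"gripper": 100,"x": 0.4,"y": 5.1,"z": 0.4,"roll": 7.9},{"gripper": 100,"x": 1.1,"y": 5.0,"z": 0.4,"roll": 7.9}])

```text
time_s: 0.82
eef_pos: [0.3909, 0.3828, 0.3845]
eef_rot: [-0.0, 0.963, 0.268, 0.0]
wrist_force: [-0.1, 0.6, 0.7]
opening: 0.996
```

move_arm(moves=[{"gripper": 100,"x": 1.8,"y": 4.8,"z": 0.4,"roll": 7.9},{"gripper": 100,"x": 2.4,"y": 4.5,"z": 0.4,"roll": 7.9},{"gripper": 100,"x": 3.0,"y": 4.2,"z": 0.4,"roll": 7.9},{"gripper": 100,"x": 3.6,"y": 3.7,"z": 0.4,"roll": 7.9},{"gripper": 100,"x": 4.0,"y": 3.2,"z": 0.4,"roll": 7.9}])

```text
time_s: 1.45
eef_pos: [0.5918, 0.2228, 0.3643]
eef_rot: [-0.0, 0.997, -0.074, -0.0]
wrist_force: [-0.4, -0.1, -0.1]
opening: 1.002
```

move_arm(moves=[{"gripper": 100,"x": 0,"y": 0,"z": 0,"roll": 0},{"gripper": 100,"x": 0,"y": 0,"z": 0,"roll": 0}])

```text
time_s: 1.7
eef_pos: [0.5903, 0.2241, 0.3641]
eef_rot: [-0.0, 0.997, -0.071, -0.001]
wrist_force: [1.0, -0.8, -0.3]
opening: 1.001
```

```bash
cat >w.py <<'E'
from p import *
from h import *
import sys
def wshot(n):
    p,R,o=state();c=ctrl.camera("wrist")
    T=np.eye(4);T[:3,:3]=R;T[:3,3]=p
    np.savez(n+".npz",img=c["img"],T=T@c["tool_from_camera"],K=[c["fx"],c["fy"],c["cx"],c["cy"]])
    cv2.imwrite(f"pics/{n}.png",c["img"][:,:,::-1])
if __name__=="__main__": wshot(sys.argv[1])
E
python3 w.py w1
```

```text
t 1.7 p [0.5903 0.2241 0.3641] x [ 0.99  -0.142 -0.001] y [-0.142 -0.99   0.   ] z [-0.001  0.    -1.   ] q [0.175 0.34  1.495 0.    1.308 0.317] F [ 1.  -0.8 -0.3] op 1.001
```

View pics/w1.png

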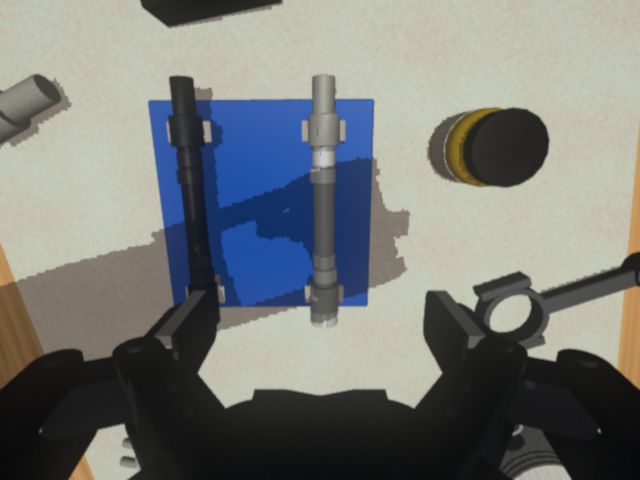

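```bash
python3 - <<'E'
from h import *
w,t,s=[load(n)[1:] for n in("w1.npz","top0.npz","side0.npz")]
W=lambda p:ray(*w,p)
for nm,p,a,b in(("nose",(323,75),(252,206),(335,249)),("gear",(325,326),(326.5,213.7),(357,293))):
    print(nm,onz(W(p),.042).round(4),[np.round(v,4) for v in tri(W(p),ray(*t,a),ray(*s,b))])
for p in[(149,100),(374,99),(367,307)]:print("tray",onz(W(p),.008).round(4))
img=load("w1.npz")[0].astype(int)
# shaft edges by low blueness against tray
for r in(165,190,200,215,230,245,270):
    row=img[r,290:360];m=np.where((row[:,2]-row[:,0])<40)[0]+290;m=m[(m>300)&(m<345)]
    c=(m.min()+m.max())/2;print(r,m.min(),m.max(),c,onz(W((c,r)),.042).round(4))
E
```

```text
nose [0.6098 0.3405 0.042 ] [array([0.6099, 0.3402, 0.0378]), np.float64(0.001)]
gear [0.5817 0.127  0.042 ] [array([0.581 , 0.1314, 0.0518]), np.float64(0.0017)]
tray [0.4569 0.3482 0.008 ]
tray [0.6524 0.321  0.008 ]
tray [0.6251 0.1234 0.008 ]
165 313 334 323.5 [0.6007 0.2731 0.042 ]
190 313 334 323.5 [0.5979 0.2527 0.042 ]
200 313 334 323.5 [0.5967 0.2444 0.042 ]
215 314 334 324.0 [0.5953 0.2316 0.042 ]
230 314 334 324.0 [0.5935 0.2185 0.042 ]
245 314 334 324.0 [0.5916 0.2051 0.042 ]
270 314 337 325.5 [0.5898 0.1819 0.042 ]
```

The wrist picture shows the bright cam squarely between the jaws, with its nose at (323,75) and gear end at (325,327). The black cam is well to the left. The measurements agree: the origin is at about (0.595, 0.2275, 0.042), so I'll descend and grip.

move_arm(moves=[{"gripper": 100,"x": 0.4,"y": -0.4,"z": 4.5,"roll": 0},{"gripper": 100,"x": 0,"y": 0,"z": 5,"roll": 0},{"gripper": 100,"x": 0,"y": 0,"z": 4,"roll": 0},{"gripper": 100,"x": 0,"y": 0,"z": 3.2,"roll": 0},{"gripper": 100,"x": 0,"y": 0,"z": 0,"roll": 0}])

```text
time_s: 2.38
eef_pos: [0.5928, 0.2284, 0.195]
eef_rot: [0.001, 0.998, -0.07, -0.003]
wrist_force: [-1.0, -0.3, -0.4]
opening: 0.997
```

move_arm(moves=[{"gripper": 0,"x": 0,"y": 0,"z": 0,"roll": 0},{"gripper": 0,"x": 0,"y": 0,"z": 0,"roll": 0},{"gripper": 0,"x": 0,"y": 0,"z": 0,"roll": 0},{"gripper": 0,"x": 0,"y": 0,"z": 0,"roll": 0},{"gripper": 0,"x": 0,"y": 0,"z": 0,"roll": 0}])

```text
time_s: 3.0
eef_pos: [0.5945, 0.2278, 0.1989]
eef_rot: [-0.0, 0.997, -0.071, -0.001]
wrist_force: [-8.2, -0.2, 10.4]
opening: 0.188
```

move_arm(moves=[{"gripper": 0,"x": 0,"y": 0,"z": 0,"roll": 0},{"gripper": 0,"x": 0,"y": 0,"z": -2,"roll": 0},{"gripper": 0,"x": 0,"y": 0,"z": -5,"roll": 0},{"gripper": 0,"x": 0,"y": 0,"z": -5,"roll": 0},{"gripper": 0,"x": 0,"y": 0,"z": -5,"roll": 0}])

```text
time_s: 3.62
eef_pos: [0.595, 0.2272, 0.37]
eef_rot: [-0.0, 0.997, -0.071, 0.0]
wrist_force: [0.8, -0.7, -4.6]
opening: 0.19
```

```bash
python3 -c "
from p import *
state()"
```

```text
t 3.62 p [0.595  0.2272 0.37  ] x [ 0.99  -0.143  0.001] y [-0.143 -0.99  -0.   ] z [ 0.001 -0.    -1.   ] q [ 0.179  0.346  1.475 -0.     1.32   0.322] F [ 0.8 -0.7 -4.6] op 0.19
```

move_arm(moves=[{"gripper": 0,"x": 0,"y": 0,"z": -4,"roll": -9},{"gripper": 0,"x": 0,"y": 0,"z": -4,"roll": -8.8},{"gripper": 0,"x": 5,"y": 0,"z": 0,"roll": 0},{"gripper": 0,"x": 6,"y": 0,"z": 0,"roll": 0},{"gripper": 0,"x": 6,"y": 0,"z": 0,"roll": 0}])

```text
time_s: 4.25
eef_pos: [0.7641, 0.2558, 0.4492]
eef_rot: [-0.0, 0.996, 0.084, 0.001]
wrist_force: [1.7, -0.6, -2.5]
opening: 0.188
```

move_arm(moves=[{"gripper": 0,"x": 6,"y": 0,"z": 0,"roll": 0},{"gripper": 0,"x": 6,"y": 0,"z": 0,"roll": 0}])

```text
time_s: 4.5
eef_pos: [0.861, 0.2699, 0.4445]
eef_rot: [-0.001, 0.996, 0.084, 0.007]
wrist_force: [1.8, -0.2, 11.4]
opening: 0.188
```

```bash
python3 -c "
from p import *
state()"
```

```text
t 4.5 p [0.861  0.2699 0.4445] x [0.986 0.167 0.014] y [ 0.167 -0.986 -0.002] z [ 0.013  0.004 -1.   ] q [0.173 1.019 0.298 0.002 1.812 0.005] F [ 1.8 -0.2 11.4] op 0.188
```

move_arm(moves=[{"gripper": 0,"x": 0,"y": 0,"z": 0,"roll": 0},{"gripper": 0,"x": 3,"y": 0,"z": 0,"roll": 0},{"gripper": 0,"x": 0,"y": 0,"z": 0,"roll": 0}])

```text
time_s: 4.88
eef_pos: [0.866, 0.2675, 0.4412]
eef_rot: [-0.003, 0.996, 0.084, 0.017]
wrist_force: [0.3, -0.1, -2.9]
opening: 0.183
```

```bash
python3 -c "
from p import *
state()"
```

```text
t 4.88 p [0.866  0.2675 0.4412] x [0.985 0.167 0.035] y [ 0.167 -0.986 -0.004] z [ 0.034  0.01  -0.999] q [0.169 1.022 0.298 0.004 1.787 0.002] F [ 0.3 -0.1 -2.9] op 0.183
```

move_arm(moves=[{"gripper": 0,"x": 6,"y": 0,"z": 0,"roll": 0},{"gripper": 0,"x": 6,"y": 0,"z": 0,"roll": 0},{"gripper": 0,"x": 6,"y": 0,"z": 0,"roll": 0},{"gripper": 0,"x": 0,"y": 0,"z": 0,"roll": 0}])

```text
time_s: 5.38
eef_pos: [0.8957, 0.2542, 0.4145]
eef_rot: [-0.015, 0.994, 0.083, 0.073]
wrist_force: [-0.4, -1.3, -2.5]
opening: 0.19
```

```bash
python3 -c "
from p import *
state()"
```

```text
t 5.38 p [0.8957 0.2542 0.4145] x [0.975 0.163 0.148] y [ 0.168 -0.986 -0.017] z [ 0.143  0.041 -0.989] q [ 0.146  1.054  0.298  0.02   1.642 -0.018] F [-0.4 -1.3 -2.5] op 0.19
```

move_arm(moves=[{"gripper": 0,"x": 5.5,"y": -1.6,"z": 0,"roll": 0},{"gripper": 0,"x": 5.5,"y": -1.6,"z": 0,"roll": 0},{"gripper": 0,"x": 5.5,"y": -1.6,"z": 0,"roll": 0},{"gripper": 0,"x": 0,"y": 0,"z": 0,"roll": 0}])

```text
time_s: 5.88
eef_pos: [0.9051, 0.2871, 0.4078]
eef_rot: [-0.027, 0.988, 0.084, 0.127]
wrist_force: [0.4, -1.1, -3.2]
opening: 0.187
```

```bash
python3 -c "
from p import *
state()"
```

```text
t 5.88 p [0.9051 0.2871 0.4078] x [0.954 0.159 0.256] y [ 0.173 -0.984 -0.032] z [ 0.247  0.074 -0.966] q [0.178 1.065 0.298 0.03  1.52  0.011] F [ 0.4 -1.1 -3.2] op 0.187
```

move_arm(moves=[{"gripper": 0,"x": -0.3,"y": 5.1,"z": -0.3,"roll": 0},{"gripper": 0,"x": -0.3,"y": 5.1,"z": -0.3,"roll": 0},{"gripper": 0,"x": -0.3,"y": 5.1,"z": -0.3,"roll": 0},{"gripper": 0,"x": -0.3,"y": 5.1,"z": -0.3,"roll": 0},{"gripper": 0,"x": -0.3,"y": 5.1,"z": -0.3,"roll": 0}])

```text
time_s: 6.5
eef_pos: [0.9313, 0.029, 0.4102]
eef_rot: [-0.026, 0.988, 0.083, 0.127]
wrist_force: [1.2, -0.0, -3.8]
opening: 0.19
```

move_arm(moves=[{"gripper": 0,"x": 0,"y": 0,"z": 0,"roll": 0},{"gripper": 0,"x": 5.8,"y": 0.8,"z": 0,"roll": 0},{"gripper": 0,"x": 5.8,"y": 0.8,"z": 0,"roll": 0},{"gripper": 0,"x": 5.8,"y": 0.8,"z": 0,"roll": 0},{"gripper": 0,"x": 0,"y": 0,"z": 0,"roll": 0}])

```text
time_s: 7.12
eef_pos: [0.9603, 0.0317, 0.4213]
eef_rot: [-0.024, 0.98, 0.081, 0.18]
wrist_force: [0.4, 0.2, -3.1]
opening: 0.19
```

```bash
python3 -c "
from p import *
state()"
```

```text
t 7.12 p [0.9603 0.0317 0.4213] x [0.922 0.15  0.357] y [ 0.167 -0.986 -0.017] z [ 0.349  0.075 -0.934] q [-0.107  1.055  0.298  0.113  1.441 -0.267] F [ 0.4  0.2 -3.1] op 0.19
```

move_arm(moves=[{"gripper": 0,"x": 5.8,"y": 0.8,"z": 0,"roll": 0},{"gripper": 0,"x": 5.8,"y": 0.8,"z": 0,"roll": 0},{"gripper": 0,"x": 5.8,"y": 0.8,"z": 0,"roll": 0},{"gripper": 0,"x": 5.8,"y": 0.8,"z": 0,"roll": 0},{"gripper": 0,"x": 0,"y": 0,"z": 0,"roll": 0}])

```text
time_s: 7.75
eef_pos: [0.9738, 0.0293, 0.4548]
eef_rot: [-0.019, 0.964, 0.077, 0.255]
wrist_force: [-0.6, -0.2, -3.6]
opening: 0.187
```

```bash
python3 -c "
from p import *
state()"
```

```text
t 7.75 p [0.9738 0.0293 0.4548] x [0.858 0.138 0.494] y [ 0.158 -0.987  0.002] z [ 0.488  0.076 -0.869] q [-0.111  1.028  0.298  0.135  1.316 -0.27 ] F [-0.6 -0.2 -3.6] op 0.187
```

```bash
python3 -c "
from p import *
p,R,o=state()
g=lambda c:np.array(c)-.156*R[:,2]
A=g([.44,.04,.32]);print(A);plan(p,R,A,0,6);print('B');plan(A,R,g([.4416,-.223,.300]),0,5.5)"
```

```text
t 7.75 p [0.9738 0.0293 0.4548] x [0.858 0.138 0.494] y [ 0.158 -0.987  0.002] z [ 0.488  0.076 -0.869] q [-0.111  1.028  0.298  0.135  1.316 -0.27 ] F [-0.6 -0.2 -3.6] op 0.187
[0.36383217 0.02807694 0.45561822]
{'x': np.float64(-4.76), 'y': np.float64(-0.86), 'z': np.float64(-2.71), 'roll': 0.0}
{'x': np.float64(-4.76), 'y': np.float64(-0.86), 'z': np.float64(-2.71), 'roll': 0.0}
{'x': np.float64(-4.76), 'y': np.float64(-0.86), 'z': np.float64(-2.71), 'roll': 0.0}
{'x': np.float64(-4.76), 'y': np.float64(-0.86), 'z': np.float64(-2.71), 'roll': 0.0}
{'x': np.float64(-4.76), 'y': np.float64(-0.86), 'z': np.float64(-2.71), 'roll': 0.0}
{'x': np.float64(-4.76), 'y': np.float64(-0.86), 'z': np.float64(-2.71), 'roll': 0.0}
{'x': np.float64(-4.76), 'y': np.float64(-0.86), 'z': np.float64(-2.71), 'roll': 0.0}
{'x': np.float64(-4.76), 'y': np.float64(-0.86), 'z': np.float64(-2.71), 'roll': 0.0}
{'x': np.float64(-4.76), 'y': np.float64(-0.86), 'z': np.float64(-2.71), 'roll': 0.0}
{'x': np.float64(-4.76), 'y': np.float64(-0.86), 'z': np.float64(-2.71), 'roll': 0.0}
{'x': np.float64(-4.76), 'y': np.float64(-0.86), 'z': np.float64(-2.71), 'roll': 0.0}
B
{'x': np.float64(-0.9), 'y': np.float64(5.2), 'z': np.float64(-0.04), 'roll': 0.0}
{'x': np.float64(-0.9), 'y': np.float64(5.2), 'z': np.float64(-0.04), 'roll': 0.0}
{'x': np.float64(-0.9), 'y': np.float64(5.2), 'z': np.float64(-0.04), 'roll': 0.0}
{'x': np.float64(-0.9), 'y': np.float64(5.2), 'z': np.float64(-0.04), 'roll': 0.0}
{'x': np.float64(-0.9), 'y': np.float64(5.2), 'z': np.float64(-0.04), 'roll': 0.0}
```

move_arm(moves=[{"gripper": 0,"x": -2.4,"y": -0.4,"z": -1.4,"roll": 0},{"gripper": 0,"x": -4.7,"y": -0.9,"z": -2.7,"roll": 0},{"gripper": 0,"x": -4.7,"y": -0.9,"z": -2.7,"roll": 0},{"gripper": 0,"x": -4.7,"y": -0.9,"z": -2.7,"roll": 0},{"gripper": 0,"x": -4.7,"y": -0.9,"z": -2.7,"roll": 0}])

```text
time_s: 8.38
eef_pos: [0.728, 0.0302, 0.455]
eef_rot: [-0.02, 0.964, 0.077, 0.253]
wrist_force: [-0.1, 0.2, -2.7]
opening: 0.187
```

move_arm(moves=[{"gripper": 0,"x": -4.7,"y": -0.9,"z": -2.7,"roll": 0},{"gripper": 0,"x": -4.7,"y": -0.9,"z": -2.7,"roll": 0},{"gripper": 0,"x": -4.7,"y": -0.9,"z": -2.7,"roll": 0},{"gripper": 0,"x": -4.7,"y": -0.9,"z": -2.7,"roll": 0},{"gripper": 0,"x": -4.7,"y": -0.9,"z": -2.7,"roll": 0}])

```text
time_s: 9.0
eef_pos: [0.4536, 0.0319, 0.4571]
eef_rot: [-0.019, 0.964, 0.077, 0.254]
wrist_force: [-0.5, -0.8, -2.2]
opening: 0.186
```

```bash
python3 -c "
from p import *
p,R,o=state()
g=lambda c:np.array(c)-.156*R[:,2]
plan(p,R,g([.4416,-.223,.300]),0,5.5)"
```

```text
t 9.0 p [0.4536 0.0319 0.4571] x [0.859 0.139 0.492] y [ 0.158 -0.987  0.002] z [ 0.486  0.076 -0.871] q [-0.258 -0.315  2.005  0.24   0.987 -0.503] F [-0.5 -0.8 -2.2] op 0.186
{'x': np.float64(-2.05), 'y': np.float64(4.16), 'z': np.float64(-0.74), 'roll': 0.0}
{'x': np.float64(-2.05), 'y': np.float64(4.16), 'z': np.float64(-0.74), 'roll': 0.0}
{'x': np.float64(-2.05), 'y': np.float64(4.16), 'z': np.float64(-0.74), 'roll': 0.0}
{'x': np.float64(-2.05), 'y': np.float64(4.16), 'z': np.float64(-0.74), 'roll': 0.0}
{'x': np.float64(-2.05), 'y': np.float64(4.16), 'z': np.float64(-0.74), 'roll': 0.0}
{'x': np.float64(-2.05), 'y': np.float64(4.16), 'z': np.float64(-0.74), 'roll': 0.0}
```

move_arm(moves=[{"gripper": 0,"x": -4,"y": -0.7,"z": -2.3,"roll": 0},{"gripper": 0,"x": -4,"y": -0.7,"z": -2.3,"roll": 0},{"gripper": 0,"x": -0.9,"y": 5.2,"z": 0,"roll": 0},{"gripper": 0,"x": -0.9,"y": 5.2,"z": 0,"roll": 0},{"gripper": 0,"x": -0.9,"y": 5.2,"z": 0,"roll": 0}])

```text
time_s: 9.62
eef_pos: [0.3629, -0.1281, 0.4455]
eef_rot: [-0.018, 0.964, 0.077, 0.255]
wrist_force: [0.7, -0.3, -2.6]
opening: 0.189
```

move_arm(moves=[{"gripper": 0,"x": -0.9,"y": 5.2,"z": 0,"roll": 0},{"gripper": 0,"x": -0.9,"y": 5.2,"z": 0,"roll": 0},{"gripper": 0,"x": 0,"y": 0,"z": 0,"roll": 0}])

```text
time_s: 10.0
eef_pos: [0.364, -0.2352, 0.4357]
eef_rot: [-0.018, 0.964, 0.075, 0.253]
wrist_force: [0.1, -0.2, -3.9]
opening: 0.181
```

```bash
python3 - <<'E'
from p import *
import cv2
p,R,o=state();d=np.load("deck.npz")
print("cam in deck",(d["R"].T@(p+.156*R[:,2]-d["t"])).round(4),"rot",(d["R"].T@R).round(3).tolist())
from w import wshot
wshot("w2");im=[]
for n in("top","side"):
    c=ctrl.camera(n);np.savez(f"{n}2.npz",img=c["img"],T=c["world_from_camera"],K=[c["fx"],c["fy"],c["cx"],c["cy"]]);im.append(c["img"][:,:,::-1])
w=cv2.imread("pics/w2.png")
out=np.zeros((600,800,3),np.uint8)
out[:300,:400]=cv2.resize(w,(400,300));out[:300,400:]=cv2.resize(im[0][140:290,350:550],(400,300));out[300:,:400]=cv2.resize(im[1][240:480,240:560],(400,300));cv2.imwrite("pics/c2.png",out)
E
```

```text
t 10.0 p [ 0.364  -0.2352  0.4357] x [0.861 0.134 0.491] y [ 0.153 -0.988  0.002] z [ 0.485  0.073 -0.871] q [-1.01  -0.299  2.036  0.498  1.226 -1.294] F [ 0.1 -0.2 -3.9] op 0.181
cam in deck [-1.000e-04 -3.000e-04  2.632e-01] rot [[1.0, -0.007, -0.011], [-0.007, -1.0, -0.006], [-0.011, 0.006, -1.0]]
t 10.0 p [ 0.364  -0.2352  0.4357] x [0.861 0.134 0.491] y [ 0.153 -0.988  0.002] z [ 0.485  0.073 -0.871] q [-1.01  -0.299  2.036  0.498  1.226 -1.294] F [ 0.1 -0.2 -3.9] op 0.181
```

View pics/c2.png

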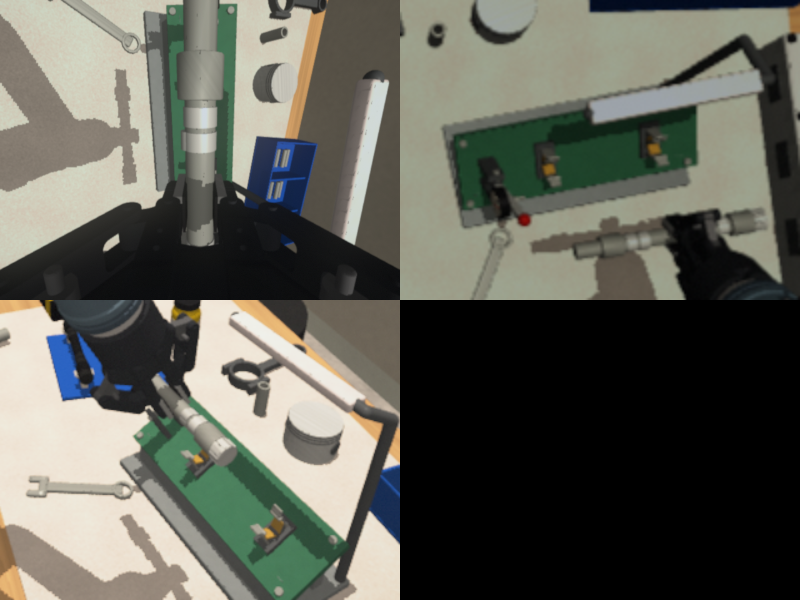

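The hand is square to the deck, with the cam over the cradles, nose to the indicator, and well clear of the light bar. Next I'll check the deck estimate from the wrist view.

```bash
python3 - <<'E'
from h import *
img,T,K=load("w2.npz");d=np.load("deck.npz");Rm,t=d["R"],d["t"];print("t",t)
def ond(p,z=0):
    o,r=ray(T,K,p);o=Rm.T@(o-t);r=Rm.T@r;return o+r*(z-o[2])/r[2]
m,_=blobs(img,(60,70,15),(85,255,255),(200,0,420,320))
for r in(12,30,60,90,120,150):
    c=np.where(m[r])[0]
    if len(c):print(r,c.min(),c.max(),(ond((c.min()-.5,r))*1000).round(1),(ond((c.max()+.5,r))*1000).round(1))
c=np.where(m[:,290])[0];print("col290 top",c.min(),ond((290,c.min()-.5)).round(4))
c=np.where(m[:,365])[0];print("col365 top",c.min(),ond((365,c.min()-.5)).round(4))
# cam axis in tool frame: edges along rows by brightness vs green
tc=np.array
g=img.astype(int)
for r in(20,60,100,140,180,215,250):
    row=g[r,270:380];ok=np.where((abs(row[:,0]-row[:,1])<18)&(row.min(1)>60))[0]+270
    print(r,ok.min(),ok.max(),(ok.min()+ok.max())/2,"axis est", (ond(((ok.min()+ok.max())/2,r),.263)*1000).round(1))
# same features in top/side, knob + brass
for n in("top","side"):
    i,TT,KK=load(n+"2.npz")
E
```

```text
t [ 0.56956244 -0.20213865  0.07184635]
12 267 377 [-53.6 190.4   0. ] [ 55.4 189.3   0. ]
30 267 377 [-54.3 174.6   0. ] [ 56.  173.6   0. ]
60 269 376 [-53.6 147.5   0. ] [ 56.  146.5   0. ]
90 270 375 [-53.8 119.2   0. ] [ 56.  118.3   0. ]
120 271 374 [-54.1  89.7   0. ] [56.1 88.9  0. ]
150 273 373 [-53.3  58.8   0. ] [56.1 58.1  0. ]
col290 top 9 [-0.0304  0.1931  0.    ]
col365 top 7 [0.043  0.1941 0.    ]
20 271 379 325.0 axis est [  2.9 104.  263. ]
60 295 379 337.0 axis est [  6.8  92.4 263. ]
100 283 379 331.0 axis est [  4.9  80.2 263. ]
140 270 379 324.5 axis est [  2.6  67.3 263. ]
180 270 379 324.5 axis est [  2.6  53.6 263. ]
215 270 379 324.5 axis est [  2.6  41.  263. ]
250 270 379 324.5 axis est [  2.5  27.6 263. ]
```

move_arm(moves=[{"gripper": 0,"x": 0,"y": -0.1,"z": 5,"roll": 0},{"gripper": 0,"x": 0,"y": -0.1,"z": 5,"roll": 0},{"gripper": 0,"x": 0.1,"y": -0.1,"z": 5,"roll": 0},{"gripper": 0,"x": 0,"y": 0,"z": 3.5,"roll": 0},{"gripper": 0,"x": 0,"y": 0,"z": 0,"roll": 0}])

```text
time_s: 10.78
eef_pos: [0.4547, -0.2121, 0.273]
eef_rot: [-0.022, 0.964, 0.078, 0.252]
wrist_force: [-0.4, 0.4, -3.8]
opening: 0.182
```

```bash
python3 - <<'E'
from p import *
import cv2
p,R,o=state();d=np.load("deck.npz")
print("cam in deck",(d["R"].T@(p+.156*R[:,2]-d["t"])).round(4),"rot",(d["R"].T@R).round(3).tolist())
from w import wshot
wshot("w3");im=[]
for n in("top","side"):
    c=ctrl.camera(n);np.savez(f"{n}3.npz",img=c["img"],T=c["world_from_camera"],K=[c["fx"],c["fy"],c["cx"],c["cy"]]);im.append(c["img"][:,:,::-1])
w=cv2.imread("pics/w3.png")
out=np.zeros((600,800,3),np.uint8)
out[:300,:400]=cv2.resize(im[0][160:260,380:513],(400,300),interpolation=cv2.INTER_CUBIC);out[:,400:]=cv2.resize(w[0:330,210:430],(400,600));out[300:,:400]=cv2.resize(im[1][290:470,330:570],(400,300),interpolation=cv2.INTER_CUBIC);cv2.imwrite("pics/c3.png",out)
E
```

```text
t 10.78 p [ 0.4547 -0.2121  0.273 ] x [0.861 0.14  0.489] y [ 0.162 -0.987 -0.003] z [ 0.482  0.082 -0.872] q [-0.795  0.096  2.044  0.602  0.787 -1.343] F [-0.4  0.4 -3.8] op 0.182
cam in deck [-0.0009  0.0092  0.0757] rot [[1.0, -0.002, -0.013], [-0.001, -1.0, 0.003], [-0.013, -0.003, -1.0]]
t 10.78 p [ 0.4547 -0.2121  0.273 ] x [0.861 0.14  0.489] y [ 0.162 -0.987 -0.003] z [ 0.482  0.082 -0.872] q [-0.795  0.096  2.044  0.602  0.787 -1.343] F [-0.4  0.4 -3.8] op 0.182
```

View pics/c3.png

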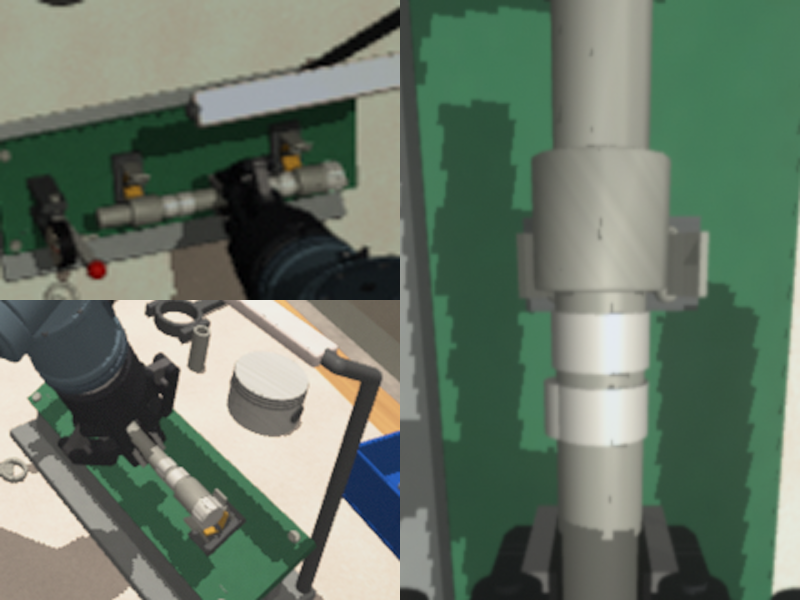

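```bash
python3 - <<'E'
from h import *
from p import state
img,T,K=load("w3.npz");d=np.load("deck.npz");Rm,t=d["R"],d["t"]
def ond(p,z=0):
    o,r=ray(T,K,p);o=Rm.T@(o-t);r=Rm.T@r;return ((o+r*(z-o[2])/r[2])*1000).round(1)
m,_=blobs(img,(60,70,15),(85,255,255),(200,0,460,320))
for r in(30,80,150,200,250):
    c=np.where(m[r])[0];print(r,c.min(),c.max(),ond((c.min()-.5,r)),ond((c.max()+.5,r)))
px=lambda a,b:(210+(a-400)*.55,b*.55)
print("journal edges",ond(px(532,200),.0757),ond(px(670,200),.0757),"top ends",ond(px(600,150),.0757),ond(px(600,292),.0757))
print("nose",ond(px(553,80),.0757),ond(px(650,80),.0757),"shaft",ond(px(559,490),.0757),ond(px(643,490),.0757))
print("finger outer",ond(px(518,270),.05),ond(px(708,270),.05),"ends",ond(px(704,232),.05),ond(px(704,297),.05), "base",ond(px(520,300),.003),ond(px(703,300),.003))
E
```

```text
30 217 434 [-54.6 132.8   0. ] [ 57.8 132.2   0. ]
80 221 430 [-54.3 108.9   0. ] [ 57.7 108.5   0. ]
150 226 425 [-54.2  72.6   0. ] [57.9 72.5  0. ]
200 230 422 [-53.8  44.3   0. ] [58.3 44.4  0. ]
250 234 418 [-53.5  13.8   0. ] [58.2 14.2  0. ]
journal edges [-12.8  86.6  75.7] [13.  86.6 75.7] top ends [-0.1 95.2 75.7] [-0.1 69.8 75.7]
nose [ -8.4 106.8  75.7] [  8.8 106.7  75.7] shaft [-8.7 29.2 75.7] [ 8.9 29.3 75.7]
finger outer [-19.4  73.8  50. ] [24.5 73.7 50. ] ends [23.2 82.1 50. ] [23.8 67.6 50. ] base [-25.6  64.5   3. ] [30.5 64.4  3. ]
```

The side and top views show the cam just above both cradles. The wrist view puts the cradle about 2.4 mm up-slope of the cam axis, and the cam about 6.6 mm too far along +y, so I'll correct both.

move_arm(moves=[{"gripper": 0,"x": 0.25,"y": 0.65,"z": 0,"roll": 0},{"gripper": 0,"x": 0,"y": 0,"z": 0,"roll": 0},{"gripper": 0,"x": 0,"y": 0,"z": 1,"roll": 0},{"gripper": 0,"x": 0,"y": 0,"z": 0,"roll": 0}])

```text
time_s: 11.42
eef_pos: [0.4626, -0.2197, 0.2666]
eef_rot: [-0.02, 0.964, 0.077, 0.253]
wrist_force: [-0.6, 0.2, -3.8]
opening: 0.186
```

```bash
cat >s.py <<'E'
from p import *
p,R,o=state();d=np.load("deck.npz")
print("cam in deck mm",((d["R"].T@(p+.156*R[:,2]-d["t"]))*1000).round(1),"rot",(d["R"].T@R).round(3).tolist(),"F deck",(d["R"].T@o["wrist_force"]).round(1),"tq",np.round(o["torque"],2))
E
python3 s.py
```

```text
t 11.43 p [ 0.4626 -0.2197  0.2666] x [0.861 0.138 0.49 ] y [ 0.158 -0.987 -0.   ] z [ 0.484  0.078 -0.871] q [-0.794  0.13   2.023  0.611  0.772 -1.351] F [-0.6  0.2 -3.8] op 0.186
cam in deck mm [ 1.8 -0.2 66.9] rot [[1.0, -0.003, -0.011], [-0.003, -1.0, -0.001], [-0.011, 0.001, -1.0]] F deck [-2.4  0.3 -3. ] tq [-0.09  0.56  0.03]
```

move_arm(moves=[{"gripper": 0,"x": 0.1,"y": -0.3,"z": 0.5,"roll": 0},{"gripper": 0,"x": 0,"y": 0,"z": 0.7,"roll": 0},{"gripper": 0,"x": 0,"y": 0,"z": 0,"roll": 0}])

```text
time_s: 11.8
eef_pos: [0.4688, -0.2158, 0.2567]
eef_rot: [-0.02, 0.964, 0.077, 0.253]
wrist_force: [-1.1, -1.6, -4.0]
opening: 0.185
```

```bash
python3 s.py
```

```text
t 11.8 p [ 0.4688 -0.2158  0.2567] x [0.861 0.139 0.49 ] y [ 0.159 -0.987  0.001] z [ 0.484  0.077 -0.872] q [-0.778  0.157  2.018  0.621  0.746 -1.354] F [-1.1 -1.6 -4. ] op 0.185
cam in deck mm [ 2.7  2.5 55. ] rot [[1.0, -0.002, -0.011], [-0.002, -1.0, -0.002], [-0.011, 0.002, -1.0]] F deck [-3.2 -1.4 -2.8] tq [-0.32  0.77  0.16]
```

move_arm(moves=[{"gripper": 0,"x": 0,"y": 0,"z": 0.5,"roll": 0},{"gripper": 0,"x": 0,"y": 0,"z": 0,"roll": 0}])

```text
time_s: 12.05
eef_pos: [0.4712, -0.216, 0.253]
eef_rot: [-0.019, 0.964, 0.077, 0.253]
wrist_force: [-3.1, -2.8, -2.7]
opening: 0.186
```

```bash
python3 s.py
```

```text
t 12.05 p [ 0.4712 -0.216   0.253 ] x [0.86  0.139 0.491] y [ 0.158 -0.987  0.002] z [ 0.485  0.076 -0.871] q [-0.774  0.168  2.015  0.625  0.736 -1.358] F [-3.1 -2.8 -2.7] op 0.186
cam in deck mm [ 2.9  1.7 50.5] rot [[1.0, -0.002, -0.011], [-0.002, -1.0, -0.004], [-0.011, 0.004, -1.0]] F deck [-4.4 -2.3 -0.6] tq [-0.55  1.11  0.01]
```

move_arm(moves=[{"gripper": 0,"x": 0,"y": 0,"z": 0.5,"roll": 0},{"gripper": 0,"x": 0,"y": 0,"z": 0,"roll": 0}])

```text
time_s: 12.3
eef_pos: [0.4736, -0.2157, 0.2485]
eef_rot: [-0.019, 0.964, 0.077, 0.253]
wrist_force: [-0.7, -4.4, -5.7]
opening: 0.188
```

```bash
python3 s.py
```

```text
t 12.3 p [ 0.4736 -0.2157  0.2485] x [0.86  0.138 0.491] y [ 0.157 -0.988  0.003] z [ 0.485  0.075 -0.871] q [-0.77   0.181  2.012  0.631  0.726 -1.361] F [-0.7 -4.4 -5.7] op 0.188
cam in deck mm [ 2.8  1.5 45.4] rot [[1.0, -0.003, -0.011], [-0.003, -1.0, -0.004], [-0.011, 0.004, -1.0]] F deck [-4.1 -4.2 -4.2] tq [-1.    0.88 -0.33]
```

move_arm(moves=[{"gripper": 0,"x": 0,"y": 0,"z": 0.4,"roll": 0},{"gripper": 0,"x": 0,"y": 0,"z": 0,"roll": 0}])

```text
time_s: 12.55
eef_pos: [0.4757, -0.2153, 0.245]
eef_rot: [-0.019, 0.964, 0.077, 0.253]
wrist_force: [0.2, -4.9, -8.8]
opening: 0.188
```

```bash
python3 s.py
```

```text
t 12.55 p [ 0.4757 -0.2153  0.245 ] x [0.86  0.138 0.491] y [ 0.157 -0.988  0.002] z [ 0.485  0.075 -0.871] q [-0.766  0.191  2.009  0.636  0.718 -1.364] F [ 0.2 -4.9 -8.8] op 0.188
cam in deck mm [ 2.9  1.6 41.3] rot [[1.0, -0.003, -0.01], [-0.003, -1.0, -0.004], [-0.01, 0.004, -1.0]] F deck [-4.9 -4.9 -7.4] tq [-1.12  0.91 -0.31]
```

```bash
python3 - <<'E'
from w import *
wshot("w4");im=[]
for n in("top","side"):
    c=ctrl.camera(n);im.append(c["img"][:,:,::-1])
w=cv2.imread("pics/w4.png")
out=np.zeros((600,800,3),np.uint8)
out[:300,:400]=cv2.resize(im[0][160:260,380:513],(400,300),interpolation=cv2.INTER_CUBIC);out[:,400:]=cv2.resize(w[0:330,210:430],(400,600));out[300:,:400]=cv2.resize(im[1][330:450,370:530],(400,300),interpolation=cv2.INTER_CUBIC);cv2.imwrite("pics/c4.png",out)
E
```

```text
t 12.55 p [ 0.4757 -0.2153  0.245 ] x [0.86  0.138 0.491] y [ 0.157 -0.988  0.002] z [ 0.485  0.075 -0.871] q [-0.766  0.191  2.009  0.636  0.718 -1.364] F [ 0.2 -4.9 -8.8] op 0.188
```

View pics/c4.png

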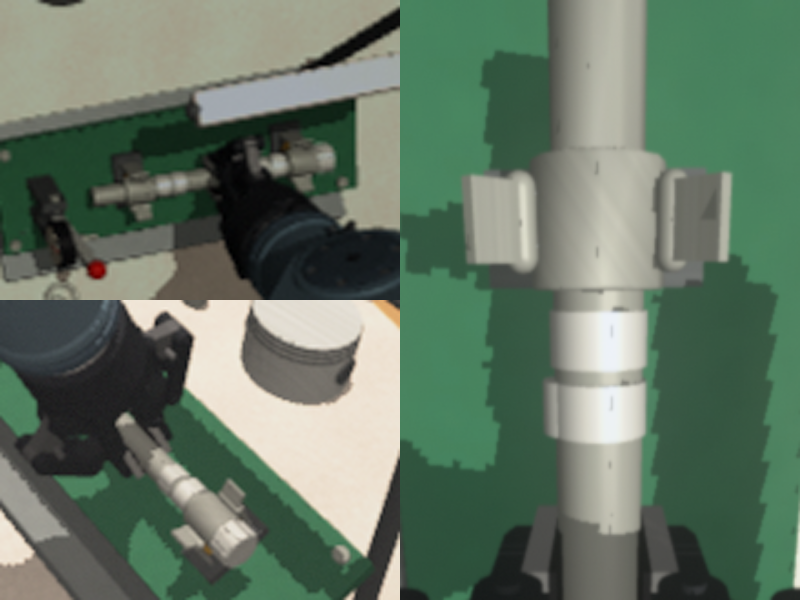

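The journal is centred between the springs, both across and along. I'll keep pushing.

move_arm(moves=[{"gripper": 0,"x": 0,"y": 0,"z": 0.4,"roll": 0},{"gripper": 0,"x": 0,"y": 0,"z": 0,"roll": 0}])

```text
time_s: 12.95
eef_pos: [0.4774, -0.2146, 0.2416]
eef_rot: [-0.02, 0.964, 0.077, 0.253]
wrist_force: [-4.7, -4.0, -5.8]
opening: 0.184
```

```bash
python3 s.py
```

```text
t 12.95 p [ 0.4774 -0.2146  0.2416] x [0.86  0.139 0.491] y [ 0.159 -0.987  0.001] z [ 0.484  0.077 -0.871] q [-0.763  0.2    2.007  0.64   0.713 -1.368] F [-4.7 -4.  -5.8] op 0.184
cam in deck mm [ 2.7  2.3 37.5] rot [[1.0, -0.003, -0.011], [-0.003, -1.0, -0.002], [-0.011, 0.002, -1.0]] F deck [-7.5 -3.2 -2.4] tq [-0.72  1.16 -0.07]
```

move_arm(moves=[{"gripper": 0,"x": 0,"y": 0,"z": 0.3,"roll": 0},{"gripper": 0,"x": 0,"y": 0,"z": 0,"roll": 0}])

```text
time_s: 13.2
eef_pos: [0.478, -0.2148, 0.2406]
eef_rot: [-0.02, 0.964, 0.078, 0.253]
wrist_force: [-32.2, -3.2, 23.9]
opening: 0.186
```

```bash
python3 s.py
```

```text
t 13.2 p [ 0.478  -0.2148  0.2406] x [0.86 0.14 0.49] y [ 0.16  -0.987  0.001] z [ 0.484  0.077 -0.872] q [-0.762  0.203  2.005  0.64   0.711 -1.369] F [-32.2  -3.2  23.9] op 0.186
cam in deck mm [ 2.6  2.  36.4] rot [[1.0, -0.001, -0.011], [-0.001, -1.0, -0.002], [-0.011, 0.002, -1.0]] F deck [-16.    2.   36.9] tq [-0.04  2.93  0.2 ]
```

Force rises to 37 N after the spring dip, so it's bottomed. I'll ease off, release and check.

move_arm(moves=[{"gripper": 0,"x": 0,"y": 0,"z": -0.15,"roll": 0},{"gripper": 60,"x": 0,"y": 0,"z": 0,"roll": 0},{"gripper": 60,"x": 0,"y": 0,"z": 0,"roll": 0},{"gripper": 60,"x": 0,"y": 0,"z": 0,"roll": 0},{"gripper": 60,"x": 0,"y": 0,"z": 0,"roll": 0}])

```text
time_s: 13.82
eef_pos: [0.4786, -0.2143, 0.2407]
eef_rot: [-0.02, 0.964, 0.077, 0.253]
wrist_force: [0.0, -0.2, 0.1]
opening: 0.602
```

move_arm(moves=[{"gripper": 60,"x": 0,"y": 0,"z": -3,"roll": 0},{"gripper": 60,"x": 0,"y": 0,"z": -3,"roll": 0},{"gripper": 60,"x": 0,"y": 0,"z": -4,"roll": 0},{"gripper": 60,"x": 0,"y": 0,"z": 0,"roll": 0}])

```text
time_s: 14.32
eef_pos: [0.43, -0.223, 0.3305]
eef_rot: [-0.017, 0.964, 0.077, 0.255]
wrist_force: [0.4, 0.2, -0.5]
opening: 0.598
```

```bash
python3 s.py; python3 - <<'E'
from w import *
wshot("w5");im=[]
for n in("top","side"):
    c=ctrl.camera(n);np.savez(f"{n}5.npz",img=c["img"],T=c["world_from_camera"],K=[c["fx"],c["fy"],c["cx"],c["cy"]]);im.append(c["img"][:,:,::-1])
w=cv2.imread("pics/w5.png")
out=np.zeros((600,800,3),np.uint8)
out[:300,:400]=cv2.resize(im[0][160:260,380:513],(400,300),interpolation=cv2.INTER_CUBIC);out[:,400:]=cv2.resize(w[0:390,190:450],(400,600));out[300:,:400]=cv2.resize(im[1][330:450,370:530],(400,300),interpolation=cv2.INTER_CUBIC);cv2.imwrite("pics/c5.png",out)
E
```

```text
t 14.32 p [ 0.43   -0.223   0.3305] x [0.858 0.139 0.494] y [ 0.157 -0.988  0.006] z [ 0.489  0.073 -0.869] q [-0.856 -0.043  2.049  0.552  0.919 -1.307] F [ 0.4  0.2 -0.5] op 0.598
cam in deck mm [  6.1   0.9 138.6] rot [[1.0, -0.001, -0.007], [-0.001, -1.0, -0.007], [-0.007, 0.007, -1.0]] F deck [ 0.2  0.1 -0.6] tq [-0.07  0.26 -0.06]
t 14.32 p [ 0.43   -0.223   0.3305] x [0.858 0.139 0.494] y [ 0.157 -0.988  0.006] z [ 0.489  0.073 -0.869] q [-0.856 -0.043  2.049  0.552  0.919 -1.307] F [ 0.4  0.2 -0.5] op 0.598
```

View pics/c5.png

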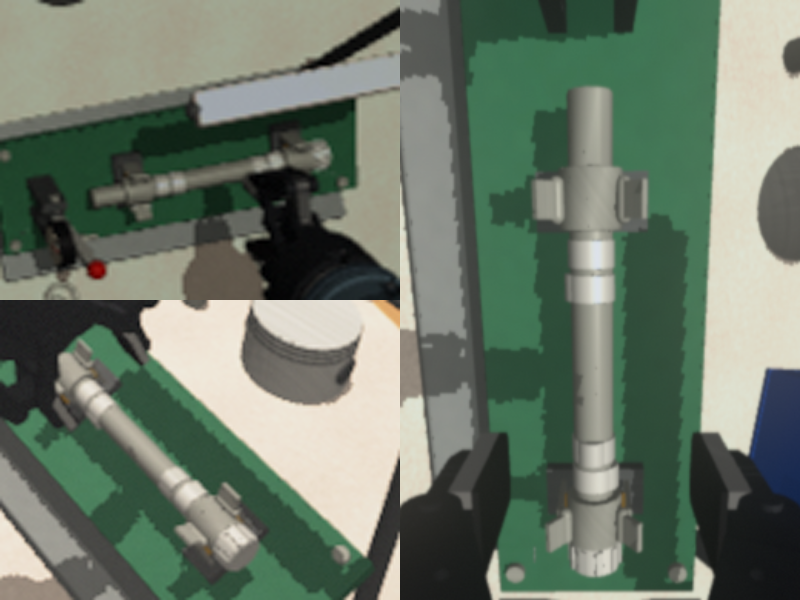

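The cam lies parallel to the deck with springs round both journals, and the deck is clear. I'll check the height of both ends numerically and work out the knob position.

```bash
python3 - <<'E'
from h import *
d=np.load("deck.npz");Rm,t=d["R"],d["t"]
w,tp,sd=[load(n+"5.npz")[1:] for n in("w","top","side")]
D=lambda X:((Rm.T@(X-t))*1000).round(1)
n,e=tri(ray(*w,(313.5,57.5)),ray(*tp,(411,225.7)));print("nose tip",D(n),e)
g,e=tri(ray(*w,(318,373)),ray(*tp,(490,210.7)));print("gear",D(g),e)
img=load("w5.npz")[0].astype(int)
g=cv2.cvtColor(load("w5.npz")[0],cv2.COLOR_RGB2HSV)
for nm,r in(("nose",75),("nose",90),("jF",125),("jF",135),("shaft",220),("shaft",250),("jR",335),("jR",345)):
    row=g[r,290:350];ok=(row[:,1]<70)
    # run containing col ~316
    i=26;a=i
    while a>0 and ok[a-1]:a-=1
    b=i
    while b<59 and ok[b+1]:b+=1
    print(nm,r,a+290,b+290,b-a+1)
m=[]
for n in("top","side"):
    i,T,K=load(n+"5.npz");b=blobs(i,(0,150,80),(6,255,255),(300,200,560,330),4)[1];print(n,b);m.append(ray(T,K,b[0][1])) if b else 0
if len(m)==2:print("knob",tri(*m),D(tri(*m)[0]))
E
```

```text
nose tip [  3.3 114.5  39.4] 0.0011251776828366832
gear [  4.7 -99.1  39.2] 6.39942194655531e-05
nose 75 298 328 31
nose 90 299 328 30
jF 125 290 349 60
jF 135 290 349 60
shaft 220 301 328 28
shaft 250 302 328 27
jR 335 291 341 51
jR 345 290 347 58
top [(np.int32(27), array([411.89, 249.52]), [409, 247, 6, 6])]
side []
```

```bash
cat >k.py <<'E'
from p import *
import sys
o3=np.array([.0026,.0025,.006]);d=np.load("deck.npz");Rm,t=d["R"],d["t"]
p,R,o=state()
tip=lambda p:Rm.T@(p+.173*R[:,2]-t)-o3-[0,.011,0]
cur=tip(p);print("C mm",(cur*1000).round(1),"Fdeck",(Rm.T@o["wrist_force"]).round(1))
M=R.T@Rm
for a in sys.argv[1:]:   # each "y,z,n" in mm
    y,z,n=map(float,a.split(","));g=np.array([0,y/1000,z/1000]);s=M@(g-cur)*100/n;print(a,s.round(2),"x",int(n));cur=g
E
python3 k.py -3,205,1 180,205,4 180,157,1
```

```text
t 14.47 p [ 0.4298 -0.2219  0.3271] x [0.86  0.138 0.491] y [ 0.158 -0.987  0.   ] z [ 0.485  0.077 -0.871] q [-0.854 -0.038  2.051  0.552  0.917 -1.308] F [-0.6 -0.5 -0.9] op 0.601
C mm [  1.1 -10.7 112.6] Fdeck [-1.  -0.4 -0.5]
-3,205,1 [-0.2  -0.75 -9.24] x 1
180,205,4 [-0.01 -4.57 -0.01] x 4
180,157,1 [ 0.05 -0.01  4.8 ] x 1
```

move_arm(moves=[{"gripper": 0,"x": -0.1,"y": -0.4,"z": -4.6,"roll": 0},{"gripper": 0,"x": -0.1,"y": -0.4,"z": -4.6,"roll": 0},{"gripper": 0,"x": 0,"y": -4.6,"z": 0,"roll": 0},{"gripper": 0,"x": 0,"y": -4.6,"z": 0,"roll": 0},{"gripper": 0,"x": 0,"y": -4.6,"z": 0,"roll": 0}])

```text
time_s: 15.1
eef_pos: [0.3601, -0.0841, 0.4055]
eef_rot: [-0.021, 0.964, 0.076, 0.253]
wrist_force: [0.9, 0.0, -0.2]
opening: 0.0
```

move_arm(moves=[{"gripper": 0,"x": 0,"y": -4.6,"z": 0,"roll": 0},{"gripper": 0,"x": 0,"y": 0,"z": 0,"roll": 0},{"gripper": 0,"x": 0,"y": 0,"z": 0,"roll": 0}])

```text
time_s: 15.48
eef_pos: [0.3534, -0.0399, 0.4061]
eef_rot: [-0.02, 0.964, 0.077, 0.253]
wrist_force: [0.6, 0.3, -0.1]
opening: -0.004
```

```bash
python3 k.py 180,157,1
```

```text
t 15.47 p [ 0.3534 -0.0399  0.4061] x [0.86  0.139 0.491] y [ 0.159 -0.987  0.001] z [ 0.484  0.078 -0.871] q [-0.601 -0.573  2.268  0.391  1.092 -0.881] F [ 0.6  0.3 -0.1] op -0.004
C mm [  0.7 181.3 204. ] Fdeck [ 0.5  0.2 -0.4]
180,157,1 [-0.02  0.12  4.71] x 1
```

move_arm(moves=[{"gripper": 0,"x": 0,"y": 0.1,"z": 4.7,"roll": 0},{"gripper": 0,"x": 0,"y": 2.2,"z": 0,"roll": 0},{"gripper": 0,"x": 0,"y": 1.4,"z": -0.1,"roll": 0},{"gripper": 0,"x": 0,"y": 1.4,"z": -0.1,"roll": 0},{"gripper": 0,"x": 0,"y": 0,"z": 0,"roll": 0}])

```text
time_s: 16.1
eef_pos: [0.3833, -0.0884, 0.3674]
eef_rot: [-0.019, 0.964, 0.075, 0.253]
wrist_force: [0.4, 0.1, -0.0]
opening: 0.002
```

```bash
python3 k.py 117,156,1 104.4,150.9,1 93,144,1 81.5,135.9,1 ; python3 - <<'E'
from w import *
wshot("w6");im=[]
for n in("top","side"):
    c=ctrl.camera(n);im.append(c["img"][:,:,::-1])
out=np.zeros((600,800,3),np.uint8)
out[:300,:400]=cv2.resize(im[0][160:280,360:520],(400,300),interpolation=cv2.INTER_CUBIC);out[300:,:400]=cv2.resize(im[1][240:420,300:540],(400,300),interpolation=cv2.INTER_CUBIC);out[:300,400:]=cv2.resize(cv2.imread("pics/w6.png"),(400,300));cv2.imwrite("pics/c6.png",out)
E
```

```text
t 16.1 p [ 0.3833 -0.0884  0.3674] x [0.861 0.136 0.491] y [ 0.155 -0.988  0.001] z [ 0.485  0.076 -0.871] q [-0.675 -0.384  2.237  0.453  0.975 -1.029] F [ 0.4  0.1 -0. ] op 0.002
C mm [1.000e-01 1.282e+02 1.597e+02] Fdeck [ 0.4  0.  -0.2]
117,156,1 [-0.    1.12  0.37] x 1
104.4,150.9,1 [0.01 1.26 0.51] x 1
93,144,1 [0.01 1.14 0.69] x 1
81.5,135.9,1 [0.01 1.15 0.81] x 1
t 16.1 p [ 0.3833 -0.0884  0.3674] x [0.861 0.136 0.491] y [ 0.155 -0.988  0.001] z [ 0.485  0.076 -0.871] q [-0.675 -0.384  2.237  0.453  0.975 -1.029] F [ 0.4  0.1 -0. ] op 0.002
```

View pics/c6.png

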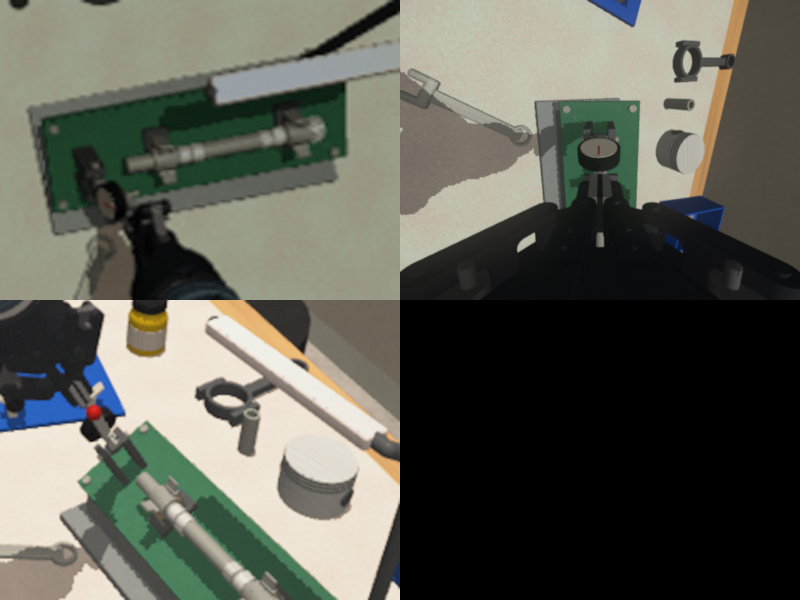

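The fingers are behind the red knob and the arm has begun to tip, so I'll continue round the arc.

move_arm(moves=[{"gripper": 0,"x": 0,"y": 1.1,"z": 0.4,"roll": 0},{"gripper": 0,"x": 0,"y": 1.3,"z": 0.5,"roll": 0},{"gripper": 0,"x": 0,"y": 1.1,"z": 0.7,"roll": 0},{"gripper": 0,"x": 0,"y": 1.2,"z": 0.8,"roll": 0},{"gripper": 0,"x": 0,"y": 0,"z": 0,"roll": 0}])

```text
time_s: 16.88
eef_pos: [0.4023, -0.1322, 0.3458]
eef_rot: [-0.02, 0.964, 0.076, 0.253]
wrist_force: [-0.1, 1.0, -1.0]
opening: -0.002
```

```bash
python3 k.py 71,126,1 62,115.4,1 54,104,1 48,91,1 44,78,1 40,68,1 40,62,1
```

```text
t 16.88 p [ 0.4023 -0.1322  0.3458] x [0.861 0.137 0.49 ] y [ 0.157 -0.988 -0.   ] z [ 0.484  0.077 -0.872] q [-0.74  -0.247  2.187  0.5    0.927 -1.146] F [-0.1  1.  -1. ] op -0.002
C mm [ -0.7  82.2 135.1] Fdeck [-0.5  1.1 -0.9]
71,126,1 [0.09 1.12 0.91] x 1
62,115.4,1 [0.02 0.9  1.06] x 1
54,104,1 [0.02 0.8  1.14] x 1
48,91,1 [0.02 0.6  1.3 ] x 1
44,78,1 [0.02 0.4  1.3 ] x 1
40,68,1 [0.01 0.4  1.  ] x 1
40,62,1 [ 0.01 -0.    0.6 ] x 1
```

move_arm(moves=[{"gripper": 0,"x": 0.1,"y": 1.1,"z": 0.9,"roll": 0},{"gripper": 0,"x": 0,"y": 0.9,"z": 1.1,"roll": 0},{"gripper": 0,"x": 0,"y": 0.8,"z": 1.1,"roll": 0},{"gripper": 0,"x": 0,"y": 0.6,"z": 1.3,"roll": 0},{"gripper": 0,"x": 0,"y": 0.4,"z": 1.3,"roll": 0}])

```text
time_s: 17.5
eef_pos: [0.4369, -0.1645, 0.2972]
eef_rot: [-0.02, 0.964, 0.077, 0.253]
wrist_force: [-1.8, 0.5, 0.8]
opening: -0.001
```

move_arm(moves=[{"gripper": 0,"x": 0,"y": 0.4,"z": 1,"roll": 0},{"gripper": 0,"x": 0,"y": 0,"z": 0.4,"roll": 0},{"gripper": 0,"x": 0,"y": 0,"z": 0,"roll": 0}])

```text
time_s: 17.88
eef_pos: [0.4441, -0.1671, 0.2852]
eef_rot: [-0.02, 0.964, 0.077, 0.253]
wrist_force: [0.9, 0.3, -0.7]
opening: -0.003
```

```bash
python3 k.py 40,62,1
```

```text
t 17.88 p [ 0.4441 -0.1671  0.2852] x [0.86  0.138 0.491] y [ 0.158 -0.987  0.001] z [ 0.485  0.077 -0.871] q [-7.340e-01  2.000e-03  2.113e+00  5.780e-01  7.740e-01 -1.262e+00] F [ 0.9  0.3 -0.7] op -0.003
C mm [-0.  41.  64.9] Fdeck [ 0.4  0.2 -1. ]
40,62,1 [0.01 0.1  0.29] x 1
```

move_arm(moves=[{"gripper": 0,"x": 0,"y": 0,"z": 0.3,"roll": 0},{"gripper": 0,"x": 0,"y": 0,"z": 0,"roll": 0}])

```text
time_s: 18.12
eef_pos: [0.4454, -0.167, 0.2838]
eef_rot: [-0.019, 0.964, 0.078, 0.253]
wrist_force: [-13.6, 0.7, 14.9]
opening: 0.003
```

```bash
python3 k.py; python3 - <<'E'
from w import *
wshot("w7");im=[]
for n in("top","side"):
    c=ctrl.camera(n);im.append(c["img"][:,:,::-1])
out=np.zeros((600,800,3),np.uint8)
out[:300,:400]=cv2.resize(im[0][160:280,360:520],(400,300),interpolation=cv2.INTER_CUBIC);out[300:,:400]=cv2.resize(im[1][290:420,340:513],(400,300),interpolation=cv2.INTER_CUBIC);out[:,400:]=cv2.resize(cv2.imread("pics/w7.png")[0:390,190:450],(400,600));cv2.imwrite("pics/c7.png",out)
E
```

```text
t 18.12 p [ 0.4454 -0.167   0.2838] x [0.86  0.14  0.491] y [ 0.159 -0.987  0.002] z [ 0.485  0.077 -0.871] q [-0.732  0.008  2.111  0.58   0.77  -1.264] F [-13.6   0.7  14.9] op 0.003
C mm [ 0.5 40.7 63. ] Fdeck [-4.1  2.9 19.6]
t 18.12 p [ 0.4454 -0.167   0.2838] x [0.86  0.14  0.491] y [ 0.159 -0.987  0.002] z [ 0.485  0.077 -0.871] q [-0.732  0.008  2.111  0.58   0.77  -1.264] F [-13.6   0.7  14.9] op 0.003
```

View pics/c7.png

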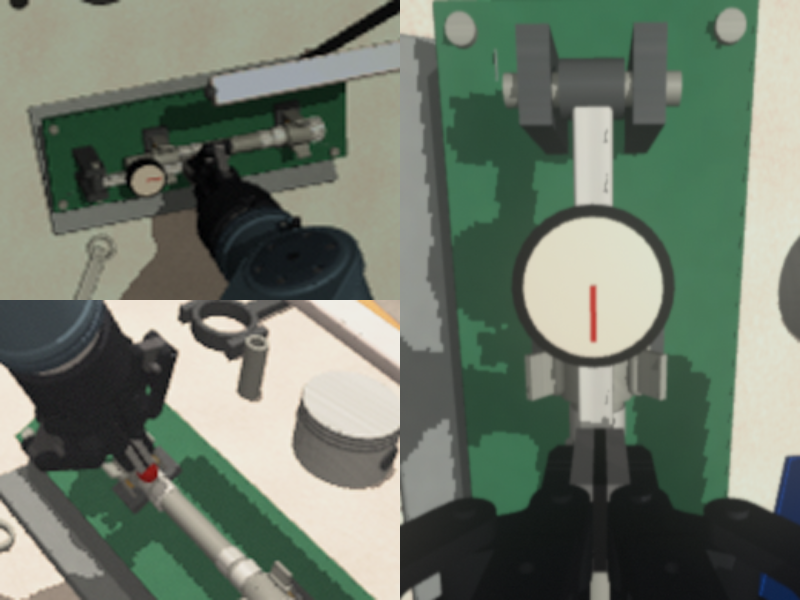

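The arm lies parallel to the deck against its stop at about 20 N, with the dial over the nose. I'll retreat and check.

move_arm(moves=[{"gripper": 0,"x": 0,"y": 0,"z": -2,"roll": 0},{"gripper": 0,"x": 0,"y": 0,"z": -4,"roll": 0},{"gripper": 0,"x": 0,"y": 0,"z": -5,"roll": 0},{"gripper": 0,"x": 0,"y": 0,"z": -5,"roll": 0},{"gripper": 0,"x": 0,"y": 0,"z": 0,"roll": 0}])

```text
time_s: 18.9
eef_pos: [0.3675, -0.1801, 0.4263]
eef_rot: [-0.016, 0.964, 0.077, 0.256]
wrist_force: [-0.7, 0.0, -0.3]
opening: -0.0
```

```bash
python3 k.py; python3 - <<'E'
from w import *
wshot("w8");im=[];d=np.load("deck.npz");Rm,t=d["R"],d["t"];rs=[]
for n in("top","side"):
    c=ctrl.camera(n);im.append(c["img"][:,:,::-1]);K=[c["fx"],c["fy"],c["cx"],c["cy"]]
    b=blobs(c["img"],(0,150,80),(6,255,255),(340,180,560,430),4)[1];print(n,b)
    if n=="side" and b: rs.append(ray(c["world_from_camera"],K,b[0][1]))
i,T,K=load("w8.npz");b=blobs(i,(0,150,80),(6,255,255),(0,0,640,480),10)[1];print("w",b)
b=max(b,key=lambda v:v[0]);rs.append(ray(T,K,b[1]))
if len(rs)==2:
    k,e=tri(*rs);print("knob corrected deck mm",((Rm.T@(k-t))*1000-[2.6,2.5,6]).round(1),e)
out=np.zeros((600,800,3),np.uint8)
out[:300,:400]=cv2.resize(im[0][160:280,360:520],(400,300),interpolation=cv2.INTER_CUBIC);out[300:,:400]=cv2.resize(im[1][290:450,340:553],(400,300),interpolation=cv2.INTER_CUBIC);out[:,400:]=cv2.resize(cv2.imread("pics/w8.png")[0:480,160:480],(400,600));cv2.imwrite("pics/c8.png",out)
E
```

```text
t 18.9 p [ 0.3675 -0.1801  0.4263] x [0.857 0.14  0.495] y [ 0.157 -0.988  0.009] z [ 0.49   0.07  -0.869] q [-0.912 -0.379  2.113  0.485  1.178 -1.208] F [-0.7  0.  -0.3] op -0.0
C mm [  4.1  39.2 225.9] Fdeck [-0.7  0.1  0.1]
t 18.9 p [ 0.3675 -0.1801  0.4263] x [0.857 0.14  0.495] y [ 0.157 -0.988  0.009] z [ 0.49   0.07  -0.869] q [-0.912 -0.379  2.113  0.485  1.178 -1.208] F [-0.7  0.  -0.3] op -0.0
top [(np.int32(21), array([438.67, 224.86]), [437, 223, 5, 5])]
side [(np.int32(59), array([403.42, 363.78]), [399, 360, 9, 9])]
w [(np.int32(144), array([315.49, 223.49]), [308, 218, 16, 12])]
knob corrected deck mm [-0.6 44.6 56.6] 0.0004542498081100359
```

View pics/c8.png

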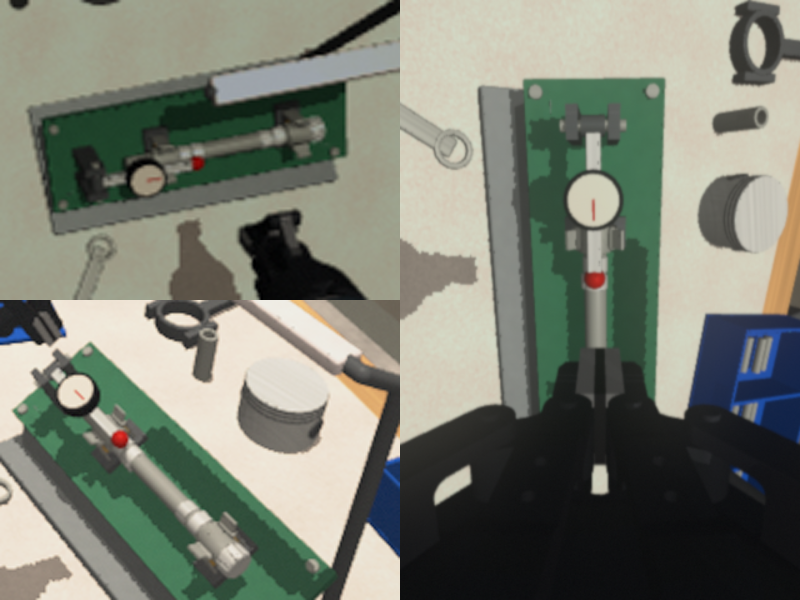

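```bash
python3 -c "
from bench import ctrl
print(ctrl.hand_in())"
```

```text
the job is handed in; nothing more can be done
None
```

I pressed the smaller bright camshaft home in both cradles, nose to the indicator, swung the indicator arm fully down, and handed the job in at about 19 s. The hand-in gives no verdict, so these checks are my own.

**How it was done:** I gripped the shaft with the hand upright. Moves have no tilt command, so I pushed the arm out against its reach limit until the hand leaned about 30°, square to the deck. Then I pressed the shaft in along the deck's normal, released it, and pushed the knob round to its stop.

**What the last checks showed:**
- **Seating:** the springs gave way, then the force rose to about 37 N as the shaft bottomed. Both ends measured the same height to 0.2 mm, and the shaft was parallel to the deck.
- **Indicator:** it met its stop at about 20 N. Afterwards the knob measured (-0.6, 44.6, 56.6) mm in the deck frame, against the expected (0, 45, 56).
- **Clear of everything:** the arm stood well back with the wrist force near zero. I never touched the black camshaft or the bystanders, but I did not measure their positions again at the end.

**What disagreed or was not checked:**
- **Deck position:** my first estimate was off by about 2.6, 2.5 and 6 mm in x, y and z. I corrected x and y from the wrist camera and took z from the force contact. The final knob position agrees with the corrected frame, which I had also used to place the push.
- **Plunger:** I have no reading of its travel. It is inferred from the arm being fully down over a seated shaft.

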